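# Square a carved printing block on its registration jig

## Task

The carved printing block lies askew on its registration board. Keeping it flat on the board, first slide it, still askew, until the notch in its corner bears on the brass peg; then, with the notch kept on the peg, push the opposite corner (red dot) so that the block turns in place until its long edge lies flush against the steel stop bar, and hold it pressed there for about a second with a gentle push of about 8 N (never push the block with more than 20 N). Then let go, leaving the block seated on the peg and flush with the stop, and leave the bottle, ink jar and seal box where they stand.

Things in the scene. Friction and masses are not known exactly. Their poses are not given: they have to be found in the camera images.
- jig: Pale wooden registration board, fixed, 230 x 230 x 12 mm, edges at x -40 to +190, y -85 to +145 mm in its own frame; carries the brass peg and steel stop bar. Origin on the peg's axis at the board's underside (table level; its top is 12 mm higher). z up. A seated block lies to +x and +y of the peg, its axes parallel to the board's.
- peg_axis (a point): Point on the vertical axis of the fixed brass peg (diameter 14 mm, rising 20 mm above the board), 11 mm above the board's top. Axes as the board's.
- stop_face (a point): Middle of the working face of the fixed dark steel stop bar, 11 mm above the board's top; the face is upright, 60 mm long along the board's y, faces the board's +x, and lies at x = -9 mm, y = 55 to 115 mm from the peg axis; the bar is 16 mm thick and 26 mm high. Axes as the board's.
- block: Loose brown wooden printing block, 100 x 124 x 22 mm thick, 0.2 to 0.42 kg, dark carving on top, flat on the board; sliding it takes 1 to 5 N. x along the 100 mm sides, y along the 124 mm sides, z up; origin at its underside, at the notch's seat point. Outline x -9 to 91, y -9 to 115 mm from there. Starts 0.45 to 0.7 rad clockwise (from above) of square, notch 25 to 45 mm off the peg; it has to turn anticlockwise.
- notch (a point): Seat point of the block's notch, half-way up (11 mm); axes as the block's. It meets peg_axis when seated. The notch is a 16 x 16 mm square cut out of the block's corner at (-9, -9) mm; its inner faces, at x = 7 and y = 7 mm from the seat point, both touch the peg when seated.
- red_corner (a point): The block's corner with a small red dot on top, opposite the notch, half-way up: block x = 91, y = 115 mm. Pushing the edge x = 91 mm towards the block's -x near this corner turns the block anticlockwise and keeps both notch faces on the peg; follow the corner's arc about the peg and give way when the push turns towards the peg: a gripping finger off that arc jams the block.
- stop_corner (a point): The block's corner at block x = -9, y = 115 mm, half-way up; it ends at the far end of the stop face, with the block's edge x = -9 mm flush on that face. Block, peg and stop are stiff: once home, the push rises by several N per mm.
- bottle: Clear bottle, bystander, 50 mm diameter, 140 mm tall, standing on the table; origin at the centre of its underside.
- ink_jar: Ink jar with black lid, bystander, 56 mm diameter, 60 mm tall; origin at the centre of its underside.
- seal_box: Silvery seal box fixed on a grey box, bystander, 75 x 75 mm, 61 mm tall; origin at the centre of its underside.
Mind the look-alikes: they are no part of the job. Of the things like the block, leave any that is pink or white; of the rest the larger one is meant.

How it is judged:
On the way, in this order (a step that is already met when the one before it is completed fails the run):
1. the notch bears on the peg (seat point within 6 mm of the peg axis) while the block is still more than 0.25 rad askew (contact force between block and peg above 0.3 N and horizontal distance between notch and peg_axis below 0.006 m and angle between the x axis of block and the x axis of jig, either way round above 0.25 rad), for 0.1 s.
2. the block is part-way turned (0.05 to 0.2 rad to go) with the notch still on the peg (within 5 mm) (horizontal distance between notch and peg_axis below 0.005 m and angle between the x axis of block and the x axis of jig, either way round between 0.05 and 0.2 rad), for 0.05 s.
3. the robot presses the block against the stop bar with more than 3 N for 0.5 s, square and with the notch on the peg (contact force between block and stop above 3 N and contact force between the fingers and block above 3 N and horizontal distance between notch and peg_axis below 0.004 m and angle between the x axis of block and the x axis of jig, either way round below 0.03 rad), for 0.5 s.
At the end, for the whole second after the job is handed in: The block lies flat, still and released on the board: its notch seat point within 4 mm of the peg axis, its sides within 0.03 rad of the board's axes, and its corner at the stop within 2 mm of the stop face (horizontal distance between notch and peg_axis below 0.004 m and angle between the x axis of block and the x axis of jig, either way round below 0.03 rad and x of stop_corner in the frame of stop_face below 0.002 m and angle between block's own z axis and vertical below 0.03 rad and linear speed of block below 0.01 m/s); the robot touches nothing.
It fails at once if the robot pushes the block with more than 20 N (contact force between any of the fingers, the arm and block above 20 N).
It fails at once if the block is lifted or tipped off the board (tilted more than 0.12 rad, or raised more than 8 mm) (angle between block's own z axis and vertical above 0.12 rad or z of block in the frame of jig above 0.02 m).
It fails at once if the bottle is moved more than 15 mm or tipped (distance of bottle from where it was at the start of the episode above 0.015 m or angle between bottle's own z axis and vertical above 0.2 rad).
It fails at once if the ink jar is moved more than 15 mm or tipped (distance of ink_jar from where it was at the start of the episode above 0.015 m or angle between ink_jar's own z axis and vertical above 0.2 rad).
It fails at once if the seal box is moved more than 15 mm or tipped (distance of seal_box from where it was at the start of the episode above 0.015 m or angle between seal_box's own z axis and vertical above 0.2 rad).
It also fails if it takes over 72 s, if anything falls off the work surface, if the arm or the gripper's body presses on something with over 40 N, if the wrist force passes 120 N, or if a joint passes its speed limit or range.

## Robot

A 6-joint arm with a two-finger parallel gripper is mounted at the origin on the work surface. World frame = base frame: x ahead of the robot, y to its left, z up, the work surface at z = 0. Lengths are in m, angles in rad, forces in N, time in s.
With the tool pointing down it reaches from about 0.4 to 0.825 m from the base axis. Payload 7 kg.
Tool frame: the origin (TCP) lies midway between the tips of the shut fingers; the grasp point (between the pads) lies 19 mm behind it; z points along the fingers, x is the direction in which the jaws open and shut, and the axes are right-handed (so a half turn about z gives the same grasp; the last joint's range is limited). The gripper opens to 88 mm and grips with 3 to 60 N. Pads are 19 mm wide; open, the fingers measure 130 mm over their backs; the gripper's body (78 mm by 193 mm) begins 47 mm behind the grasp point.
Start: joints at [1.628, 0.359, 0.012, 0, -1.224, -0.288], TCP at [0.154, 0.657, 0.227] pointing down, gripper open.
Joint ranges: [-3.07, 3.07], [-1.43, 2.12], [-1.02, 1.25], [-3.03, 1.67], [-3.05, -0], [-3.03, 3.03]. Speed limits (rad/s): [2.39, 2.39, 3.01, 3.14, 3.14, 3.14].

## Interface

Orientations are given as [roll, pitch, yaw] about the fixed x, y, z axes, in that order (R = Rz(yaw) Ry(pitch) Rx(roll)).
In Python, from station import arm, viewer, ticket gives the robot as it stands. The module is installed in compiled form; this text tells all that it offers.
- The arm moves only by the tool step_arm, never from a script. Its argument "targets" is a list of rows, each a list of 3 entries, a list of its own where there are three numbers: the shift along the tool's x, y, z in m, then the turn, a rotation vector about the tool's x, y, z in degrees, then the opening, from -1 (shut) to 1 (fully open), so that 0 is half open. A call has exactly 8 rows; each row shifts and turns the commanded pose from where the row before left it, along the tool's axes as they then stand; what a row does not reach is not made up. A row lasts 1/10 s, in which the tool goes at most 50 mm and 8.59 degrees, less where a joint would pass 70% of its speed; a pose out of reach is approached as far as the arm can. A call is refused whole if a number of a shift passes 0.05 or a number of a turn 8.59, either way. A call with a gripper value outside its range is refused whole. The fingers move at their own pace and stop on an object; "grip_force" is the grip in N (left out, the last holds). Time passes only in rows, so rows that do not move let the fingers close, or fill a call up. It gives the time, the measured TCP pose, the force and the opening at its end, in the units of the state.
- arm.get_state(): the state, without advancing time (a new reading comes with each control period).
- viewer.grab_frame(name): name is "side" or "top"; returns (picture, depth): 420x560x3 uint8, red, green, blue; 420x560 float32, m along the optical axis (not along the pixel's ray), 0 where there is no reading.
- viewer.calibration(name): a dict with "fov_y" (degrees; the focal length in pixels is half the picture's height over the tangent of half this angle, whatever the lens; pixels are square), "cx", "cy" (the principal point, pixels), "world_to_cam" (4x4, takes a point from world to camera coordinates). Camera axes: x right, y up, looking along -z (the intrinsics and any distortion apply to the point x, -y, -z); pixel columns grow to the right and rows downward; lengths in m; the calibration is good to about 2 mm. A picture is of the moment at which its call begins. calibration takes no time and is no camera call.
- ticket.job_done(): hands the job in, once; it reports no verdict.
The state is a dict: "t": time; "q": joint angles; "qd": joint speeds; "joint_efforts": joint torques, N m; "eef_pos": TCP position; "ee_rot": TCP orientation; "force": force on the tool from outside, world axes, zero at the start; "moment": the same for the moment, N m; "width": finger opening in m.
Only numpy, scipy, OpenCV 4.12 (cv2) and the standard library are available. Lean on these libraries where they do the work, as an engineer would, in place of code of your own. Each camera call takes 0.05 s, during which the arm holds its last target.

## Working session

There is one attempt and no reset: what is moved stays moved. The work goes in short steps, Python scripts to look and compute and a tool call to move; the robot and the scene stay as the last step left them, time stands still between calls to the robot, and variables do not carry over. Pictures are saved under pics/ and viewed, and the job is handed in when it is done.

Besides the shell and the picture viewer there is one more tool, called after ">>>" as name(argument=value, ...) on one line, values as JSON. step_arm: Moves the arm, as the interface text tells. Its arguments: {"type":"object","properties":{"targets":{"type":"array"},"grip_force":{"type":"number"}},"required":["targets"]}

```bash
mkdir -p pics
python3 - <<'E'
from station import arm, viewer
import cv2, numpy as np
s=arm.get_state()
print({k:np.round(v,4).tolist() for k,v in s.items()})
for n in("side","top"):
    p,d=viewer.grab_frame(n); c=viewer.calibration(n)
    print(n,c)
    cv2.imwrite(f"pics/{n}0.png",p[:,:,::-1]); np.save(f"pics/{n}0.npy",d); np.save(f"pics/{n}0rgb.npy",p)
E
```

```text
{'t': 0.0, 'q': [1.6281, 0.3594, 0.011, -0.0004, -1.2241, -0.2881], 'qd': [-0.0009, 0.0005, -0.0016, 0.0011, 0.0003, 0.0006], 'joint_efforts': [-0.0021, -58.2709, 29.3063, 6.9972, 0.0069, -0.0002], 'eef_pos': [0.1543, 0.6566, 0.2256], 'ee_rot': [-3.1415, -0.0017, -1.8017], 'force': [0.5715, 0.467, 0.0427], 'moment': [0.0094, 0.0433, -0.0395], 'width': 0.0877}
side {'fov_y': 51.12525505805262, 'cx': 284.13230484510643, 'cy': 211.83133441285895, 'world_to_cam': array([[ 9.99890099e-01, -1.48163651e-02,  5.15395371e-04,
        -5.47565515e-01],
       [ 8.32925340e-03,  5.90183792e-01,  8.07225938e-01,
        -1.98142542e-02],
       [-1.22643322e-02, -8.07132930e-01,  5.90242339e-01,
        -1.02187171e+00],
       [ 0.00000000e+00,  0.00000000e+00,  0.00000000e+00,
         1.00000000e+00]])}
top {'fov_y': 42.19234947263731, 'cx': 281.35986974774426, 'cy': 215.58530421796044, 'world_to_cam': array([[ 0.02036691, -0.99969035,  0.01429648, -0.03972388],
       [ 0.99616267,  0.02150829,  0.08483708, -0.58016933],
       [-0.0851183 ,  0.01251375,  0.99629227, -1.46072261],
       [ 0.        ,  0.        ,  0.        ,  1.        ]])}
```

View pics/top0.png

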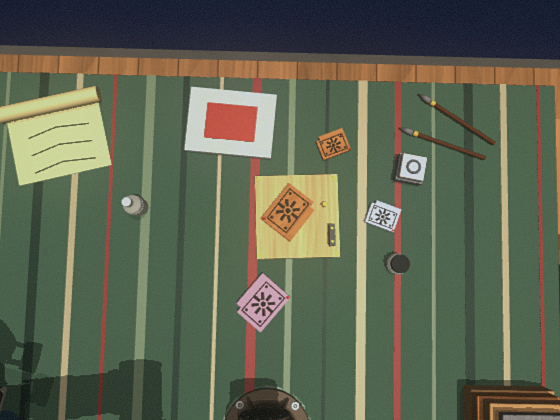

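View pics/side0.png

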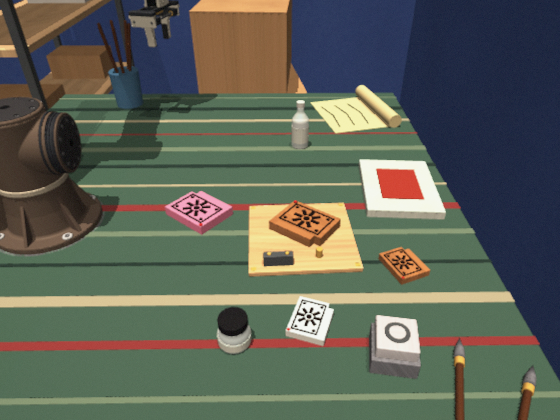

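Run:
```python
import cv2, numpy as np
t=cv2.imread("pics/top0.png")[165:270,245:350]; s=cv2.imread("pics/side0.png")[190:280,240:365]
cv2.imwrite("pics/topc.png",cv2.resize(t,None,fx=5.7,fy=5.7,interpolation=cv2.INTER_CUBIC))
cv2.imwrite("pics/sidec.png",cv2.resize(s,None,fx=6,fy=6,interpolation=cv2.INTER_CUBIC))
```

```text
(no output)
```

View pics/topc.png

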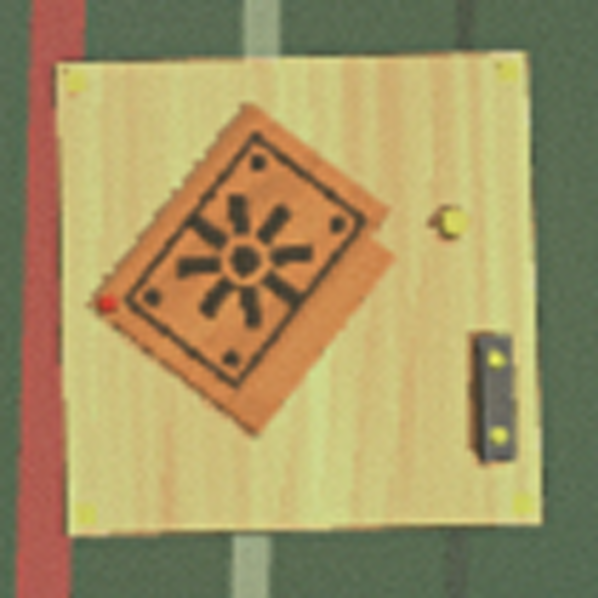

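View pics/sidec.png

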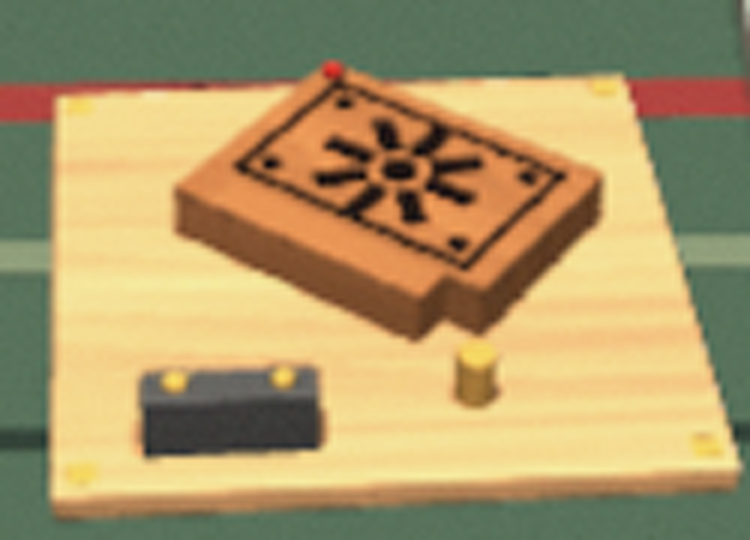

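```bash
cat > h.py <<'E'
import cv2, numpy as np
from station import viewer
def ray(n,uv,z):
    c=viewer.calibration(n); f=210/np.tan(np.radians(c["fov_y"]/2)); M=c["world_to_cam"]; R=M[:3,:3]; t=M[:3,3]
    uv=np.atleast_2d(np.float64(uv)); d=np.c_[(uv[:,0]-c["cx"])/f,-(uv[:,1]-c["cy"])/f,-np.ones(len(uv))]@R
    o=-R.T@t; return o+d*((z-o[2])/d[:,2])[:,None]
def proj(n,P):
    c=viewer.calibration(n); f=210/np.tan(np.radians(c["fov_y"]/2)); M=c["world_to_cam"]
    q=np.atleast_2d(P)@M[:3,:3].T+M[:3,3]; return np.c_[c["cx"]+f*q[:,0]/-q[:,2],c["cy"]-f*q[:,1]/-q[:,2]]
E
python3 - <<'E'
from h import *
# clicks from upscaled crops
def T(x,y): return [245+(x+.5)/5.7-.5,165+(y+.5)/5.7-.5]
def S(x,y): return [240+(x+.5)/6-.5,190+(y+.5)/6-.5]
bt=[T(57,63),T(527,52),T(542,523),T(70,535)]
bs=[S(622,75),S(741,485),S(53,502),S(55,97)]
kt=[T(248,103),T(390,210),T(393,255),T(255,436),T(97,303)]
ks=[S(602,180),S(485,290),S(415,300),S(176,190),S(325,68)]
for n,b,z in(("board",(bt,bs),.012),("block",(kt,ks),.034),("peg",([T(452,222)],[S(477,352)]),.032)):
    print(n);
    for cam,p in zip(("top","side"),b): print(cam,np.round(ray(cam,p,z)[:,:2]*1000,1).tolist())
# automatic
for n in("top","side"):
    p=cv2.imread(f"pics/{n}0.png"); d=np.load(f"pics/{n}0.npy"); hsv=cv2.cvtColor(p,cv2.COLOR_BGR2HSV)
    x0,y0,x1,y1=(245,165,350,270) if n=="top" else (240,190,365,280)
    for u,v in ((300,180),(280,250)) if n=="top" else ((340,260),(320,200)): print(n,u,v,hsv[v,u],"depth",d[v,u])
E
```

```text
board
top [[691.3, 48.7], [701.9, -179.9], [473.4, -189.7], [463.0, 36.8]]
side [[691.3, 47.3], [701.4, -189.5], [474.5, -194.3], [463.6, 35.2]]
block
top [[670.6, -44.0], [620.6, -112.7], [599.1, -114.5], [511.4, -50.4], [573.1, 26.0]]
side [[669.9, -51.4], [621.7, -114.1], [597.0, -119.1], [513.4, -55.2], [570.4, 22.3]]
peg
top [[615.7, -142.6]]
side [[616.6, -144.5]]
top 300 180 [ 25  97 207] depth 1.5049314
top 280 250 [ 27  96 204] depth 1.4906551
side 340 260 [ 22 110 244] depth 0.89512223
side 320 200 [ 63  60 115] depth 1.0912323
```

```bash
cat >> h.py <<'E'
def fit(P,W): # rigid 2D: W = R P + t
    P=np.float64(P);W=np.float64(W);a=P.mean(0);b=W.mean(0);p=P-a;w=W-b
    th=np.arctan2((p[:,0]*w[:,1]-p[:,1]*w[:,0]).sum(),(p*w).sum())
    R=np.array([[np.cos(th),-np.sin(th)],[np.sin(th),np.cos(th)]]); t=b-R@a
    return th,R,t,np.linalg.norm(W-(P@R.T+t),axis=1)
BO=[(91,-9),(7,-9),(-9,7),(-9,115),(91,115)]
JO=[(190,-85),(-40,-85),(-40,145),(190,145)]
E
python3 - <<'E'
from h import *
def T(x,y): return [245+(x+.5)/5.7-.5,165+(y+.5)/5.7-.5]
def S(x,y): return [240+(x+.5)/6-.5,190+(y+.5)/6-.5]
bt=[T(57,63),T(527,52),T(542,523),T(70,535)]
bs=[S(622,75),S(741,473),S(53,494),S(55,97)]
kt=[T(248,103),T(390,210),T(393,255),T(255,436),T(95,303)]
ks=[S(602,178),S(485,290),S(415,300),S(176,190),S(325,66)]
for cam,b,k in(("top",bt,kt),("side",bs,ks)):
    W=ray(cam,b,.012)[:,:2]*1000; V=ray(cam,k,.034)[:,:2]*1000
    th,R,t,e=fit(JO,W); th2,R2,t2,e2=fit(BO,V)
    print(cam,"jig",np.degrees(th),t,e,"block",np.degrees(th2),t2,e2)
    print(" askew",th-th2,"peg in block frame",R2.T@(t-t2),"dist",np.linalg.norm(t-t2))
E
```

```text
top jig 92.68085564094152 [ 615.88729201 -144.54469118] [0.7934033  0.98958868 1.60142272 1.83803735] block 53.237451989209994 [ 609.57152303 -112.54273943] [1.24190513 0.55968667 1.1583116  0.83798064 2.52770487]
 askew 0.6884172619158698 peg in block frame [-21.8575037  -24.21287643] dist 32.61922520705314
side jig 92.53934141629983 [ 616.1447007 -146.5481306] [1.4098659  1.23418531 2.68532497 1.76450691] block 53.48531814534816 [ 609.39688446 -116.53005344] [1.56729864 2.39631894 1.45041703 1.78266319 1.53714511]
 askew 0.6816212922285922 peg in block frame [-20.11051639 -23.28486871] dist 30.76715749557199
```

>>> step_arm(targets=[[[0.033, -0.03, 0], [0, 0, 0], -0.1], [[0.033, -0.03, 0], [0, 0, 0], -0.1], [[0.033, -0.03, 0], [0, 0, 0], -0.1], [[0.033, -0.03, 0], [0, 0, 0], -0.1], [[0.033, -0.03, 0], [0, 0, 0], -0.1], [[0.033, -0.03, 0], [0, 0, 0], -0.1], [[0.033, -0.03, 0], [0, 0, 0], -0.1], [[0.033, -0.03, 0], [0, 0, 0], -0.1]])

```text
t: 0.9
eef_pos: [0.328, 0.3433, 0.2264]
ee_rot: [3.141, -0.0, -1.801]
force: [1.1, 0.2, -0.4]
width: 0.0398
```

```bash
cat > go.py <<'E'
import sys,numpy as np
from station import arm
s=arm.get_state(); p=np.array(s["eef_pos"])*1000; y=s["ee_rot"][2]
print("t",round(s["t"],2),"pos",np.round(p,1),"rot",np.round(np.degrees(s["ee_rot"]),2),"F",np.round(s["force"],2),"w",round(s["width"]*1000,1),"q6",round(s["q"][5],2))
if len(sys.argv)>2:
    g=np.array([float(v) for v in sys.argv[1:4]]); d=g-p; c,sn=np.cos(y),np.sin(y)
    print("tool delta mm x %.1f y %.1f z %.1f"%(c*d[0]+sn*d[1], sn*d[0]-c*d[1], -d[2]))
    if len(sys.argv)>4: print("tool z turn deg",-((float(sys.argv[4])-np.degrees(y)+180)%360-180))
E
python3 go.py 525 -0.4 120 -126.7
```

```text
t 0.9 pos [328.  343.3 226.4] rot [ 1.7999e+02 -1.0000e-02 -1.0320e+02] F [ 1.07  0.2  -0.43] w 39.8 q6 0.12
tool delta mm x 289.6 y -270.3 z 106.4
tool z turn deg 23.49673212123335
```

>>> step_arm(targets=[[[0.036, -0.034, 0.0], [0, 0, 0], -0.1], [[0.036, -0.034, 0.01], [0, 0, 0], -0.1], [[0.036, -0.034, 0.015], [0, 0, 0], -0.1], [[0.036, -0.034, 0.015], [0, 0, 0], -0.1], [[0.036, -0.034, 0.015], [0, 0, 0], -0.1], [[0.036, -0.034, 0.015], [0, 0, 0], -0.1], [[0.036, -0.033, 0.015], [0, 0, 0], -0.1], [[0.036, -0.033, 0.015], [0, 0, 0], -0.1]])

```text
t: 1.7
eef_pos: [0.5206, 0.0091, 0.1287]
ee_rot: [-3.141, 0.0, -1.801]
force: [1.2, 1.3, 0.3]
width: 0.0394
```

>>> step_arm(targets=[[[0, 0, 0], [0, 0, 6], -0.1], [[0, 0, 0], [0, 0, 6], -0.1], [[0, 0, 0], [0, 0, 6], -0.1], [[0, 0, 0], [0, 0, 5.5], -0.1], [[0, 0, 0.015], [0, 0, 0], -0.1], [[0, 0, 0.015], [0, 0, 0], -0.1], [[0, 0, 0], [0, 0, 0], -0.1], [[0, 0, 0], [0, 0, 0], -0.1]])

```text
t: 2.5
eef_pos: [0.5199, 0.0109, 0.0993]
ee_rot: [3.141, -0.001, -2.212]
force: [0.2, 0.4, -0.1]
width: 0.0395
```

```bash
python3 go.py 525 -0.4 18 -126.7
```

```text
t 2.5 pos [519.9  10.9  99.3] rot [ 1.7998e+02 -5.0000e-02 -1.2672e+02] F [ 0.2   0.37 -0.06] w 39.5 q6 0.53
tool delta mm x 6.0 y -10.9 z 81.3
tool z turn deg -0.015038857050939214
```

>>> step_arm(targets=[[[0.006, -0.001, 0.015], [0, 0, 0], -0.1], [[0, 0, 0.015], [0, 0, 0], -0.1], [[0, 0, 0.015], [0, 0, 0], -0.1], [[0, 0, 0.015], [0, 0, 0], -0.1], [[0, 0, 0.01], [0, 0, 0], -0.1], [[0, 0, 0.006], [0, 0, 0], -0.1], [[0, 0, 0.004], [0, 0, 0], -0.1], [[0, 0, 0], [0, 0, 0], -0.1]])

```text
t: 3.3
eef_pos: [0.5173, 0.0057, 0.0193]
ee_rot: [3.142, -0.0, -2.212]
force: [0.2, -0.0, 0.2]
width: 0.0394
```

```bash
python3 go.py 525 -0.4 18 -126.7
python3 - <<'E'
from station import arm,viewer
import numpy as np,cv2
print(np.round(arm.get_state()["q"],3))
p,d=viewer.grab_frame("side"); cv2.imwrite("pics/s1.png",cv2.resize(p[150:300,200:400,::-1],None,fx=4,fy=4,interpolation=cv2.INTER_CUBIC))
E
```

```text
t 3.3 pos [517.3   5.7  19.3] rot [ 1.8000e+02 -1.0000e-02 -1.2672e+02] F [ 0.18 -0.    0.19] w 39.4 q6 0.54
tool delta mm x 0.3 y -9.8 z 1.3
tool z turn deg -0.022315258988470532
[ 0.391  0.338 -0.582  0.    -0.651  0.539]
```

View pics/s1.png

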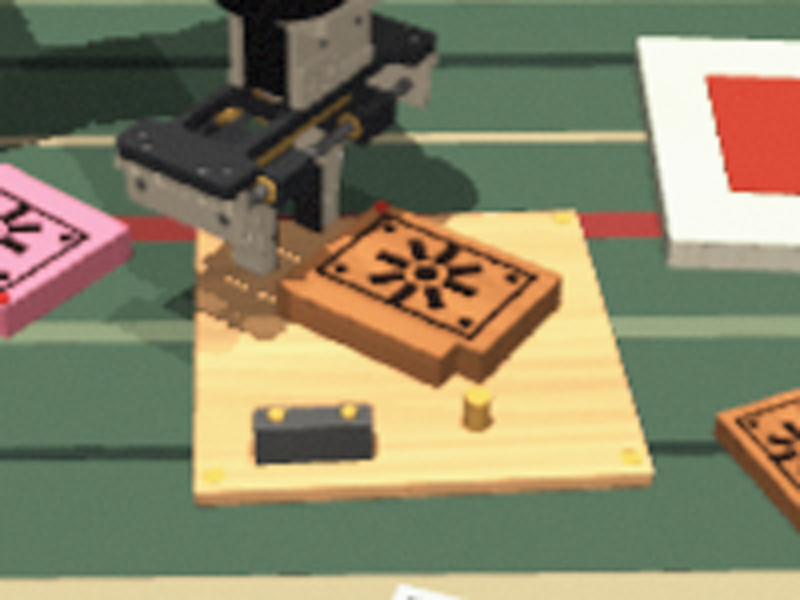

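>>> step_arm(targets=[[[0, -0.005, 0.001], [0, 0, 0], -0.1], [[0, -0.005, 0], [0, 0, 0], -0.1], [[0, -0.003, 0], [0, 0, 0], -0.1], [[0, -0.002, 0], [0, 0, 0], -0.1], [[0, -0.001, 0], [0, 0, 0], -0.1], [[0, -0.001, 0], [0, 0, 0], -0.1], [[0, -0.001, 0], [0, 0, 0], -0.1], [[0, -0.001, 0], [0, 0, 0], -0.1]])

```text
t: 4.15
eef_pos: [0.5324, -0.0057, 0.0183]
ee_rot: [3.142, -0.0, -2.212]
force: [-1.6, 2.5, 0.4]
width: 0.0392
```

>>> step_arm(targets=[[[0, -0.001, 0], [0, 0, 0], -0.1], [[0, -0.001, 0], [0, 0, 0], -0.1], [[0, -0.001, 0], [0, 0, 0], -0.1], [[0, -0.001, 0], [0, 0, 0], -0.1], [[0, -0.001, 0], [0, 0, 0], -0.1], [[0, -0.001, 0], [0, 0, 0], -0.1], [[0, -0.001, 0], [0, 0, 0], -0.1], [[0, -0.001, 0], [0, 0, 0], -0.1]])

```text
t: 4.95
eef_pos: [0.5388, -0.0106, 0.0183]
ee_rot: [3.142, -0.0, -2.212]
force: [-4.2, 2.3, 3.3]
width: 0.0394
```

```bash
python3 go.py 540 -11 18
```

```text
t 4.95 pos [538.8 -10.6  18.3] rot [ 1.7999e+02 -1.0000e-02 -1.2673e+02] F [-4.18  2.32  3.35] w 39.4 q6 0.59
tool delta mm x -0.4 y -1.2 z 0.3
```

```bash
cat > snap.py <<'E'
import sys,cv2
from station import viewer
n,i=sys.argv[1:3]
p,d=viewer.grab_frame(n)
x0,y0,x1,y1=(245,165,350,270) if n=="top" else (240,190,365,280)
cv2.imwrite(f"pics/{n}{i}.png",cv2.resize(p[y0:y1,x0:x1,::-1],None,fx=6 if n=="side" else 5.7,fy=6 if n=="side" else 5.7,interpolation=cv2.INTER_CUBIC))
E
python3 snap.py side 2;python3 snap.py top 2
```

```text
(no output)
```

View pics/side2.png

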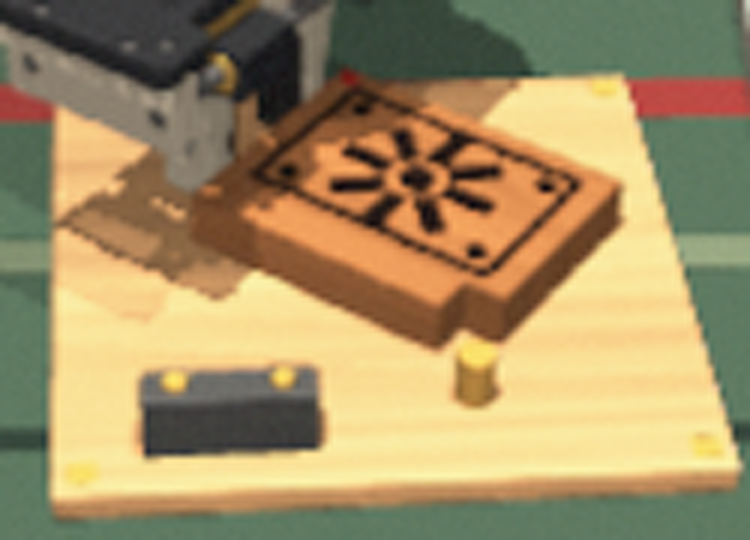

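View pics/top2.png

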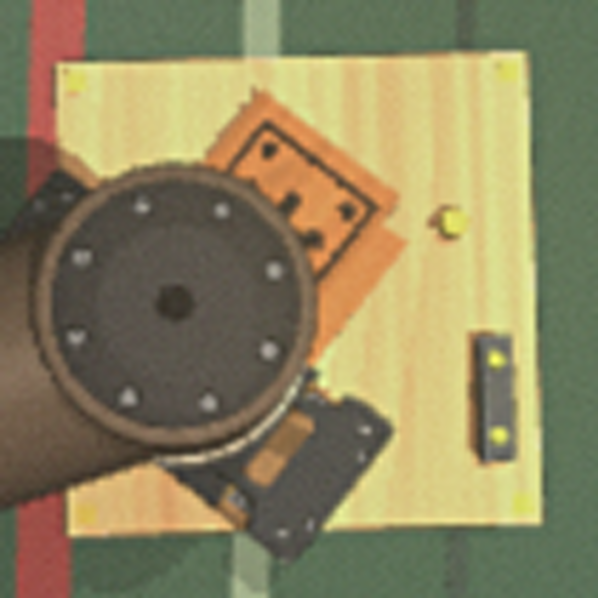

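>>> step_arm(targets=[[[0, -0.0015, 0], [0, 0, 0], -0.1], [[0, -0.0015, 0], [0, 0, 0], -0.1], [[0, -0.0015, 0], [0, 0, 0], -0.1], [[0, -0.0015, 0], [0, 0, 0], -0.1], [[0, -0.0015, 0], [0, 0, 0], -0.1], [[0, -0.0015, 0], [0, 0, 0], -0.1], [[0, -0.0015, 0], [0, 0, 0], -0.1], [[0, -0.0015, 0], [0, 0, 0], -0.1]])

```text
t: 5.85
eef_pos: [0.5486, -0.0177, 0.0183]
ee_rot: [-3.142, -0.0, -2.212]
force: [-3.4, 3.0, 2.7]
width: 0.0394
```

```bash
python3 go.py; python3 snap.py side 3;python3 snap.py top 3
```

```text
t 5.85 pos [548.6 -17.7  18.3] rot [-180.     -0.   -126.72] F [-3.36  2.96  2.68] w 39.4 q6 0.61
```

View pics/side3.png

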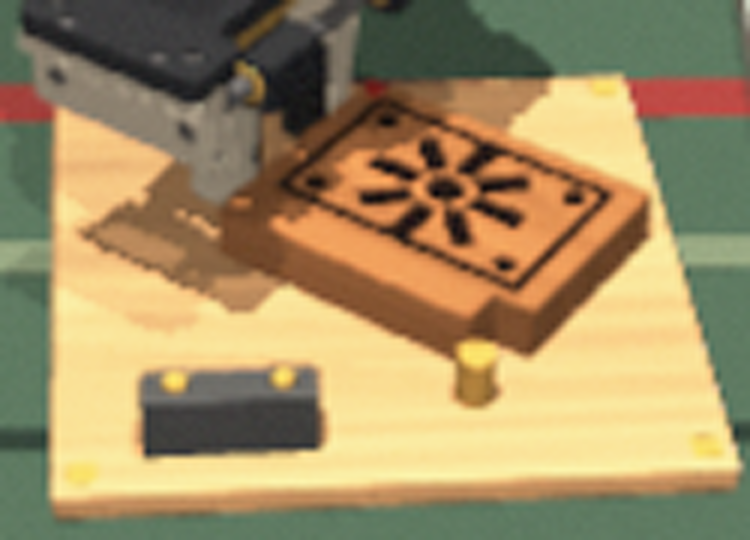

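View pics/top3.png

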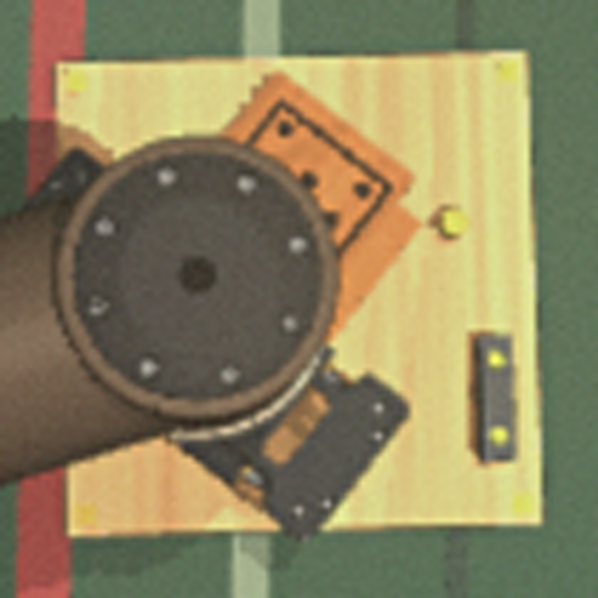

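```bash
cat >> h.py <<'E'
def T(x,y): return [245+(x+.5)/5.7-.5,165+(y+.5)/5.7-.5]
def S(x,y): return [240+(x+.5)/6-.5,190+(y+.5)/6-.5]
PEG={"top":np.array([615.8,-143.6]),"side":np.array([616.4,-145.5])}; JY=92.6
def blk(cam,pts,ob):
    f=T if cam=="top" else S
    V=ray(cam,[f(*p) for p in pts],.034)[:,:2]*1000; th,R,t,e=fit(ob,V)
    print(cam,"yaw %.1f askew %.3f"%(np.degrees(th),np.radians(JY)-th),"seat",np.round(t,1),"peg in block",np.round(R.T@(PEG[cam]-t),1),"res",np.round(e,1))
E
python3 - <<'E'
from h import *
blk("top",[(280,73),(415,180),(420,224)],BO[:3])
blk("side",[(650,196),(530,302),(462,308)],BO[:3])
E
```

```text
top yaw 52.7 askew 0.696 seat [ 624.1 -124.9] peg in block [-19.9  -4.7] res [1.4 0.4 1.3]
side yaw 49.9 askew 0.746 seat [ 623.4 -122.2] peg in block [-22.3  -9.6] res [3.9 2.7 1.2]
```

>>> step_arm(targets=[[[0, -0.001, 0], [0, 0, 0], -0.1], [[0, -0.001, 0], [0, 0, 0], -0.1], [[0, -0.001, 0], [0, 0, 0], -0.1], [[0, 0.005, 0], [0, 0, 0], -0.1], [[0, 0.01, 0], [0, 0, 0], -0.1], [[0, 0.015, 0], [0, 0, 0], -0.1], [[0, 0, -0.03], [0, 0, 8], -0.1], [[0, 0, -0.03], [0, 0, 8], -0.1]])

```text
t: 6.75
eef_pos: [0.525, -0.001, 0.0783]
ee_rot: [3.141, -0.002, -2.495]
force: [0.7, 0.5, -0.2]
width: 0.0394
```

>>> step_arm(targets=[[[0, 0, -0.02], [0, 0, 8.5], -0.1], [[0, 0, 0], [0, 0, 8.5], -0.1], [[0, 0, 0], [0, 0, 8.5], -0.1], [[0, 0, 0], [0, 0, 8.5], -0.1], [[0, 0, 0], [0, 0, 8.5], -0.1], [[0, 0, 0], [0, 0, 8.5], -0.1], [[0, 0, 0], [0, 0, 8.5], -0.1], [[0, 0, 0], [0, 0, 8], -0.1]])

```text
t: 7.55
eef_pos: [0.5259, -0.0009, 0.0983]
ee_rot: [3.141, 0.0, 2.609]
force: [0.2, -0.2, 0.3]
width: 0.0391
```

```bash
python3 go.py 673 49 90 143.3; python3 snap.py side 4;python3 snap.py top 4
```

```text
t 7.55 pos [525.9  -0.9  98.3] rot [1.7999e+02 1.0000e-02 1.4946e+02] F [ 0.19 -0.21  0.35] w 39.1 q6 -0.9
tool delta mm x -101.3 y 117.7 z 8.3
tool z turn deg 6.161327928766866
```

View pics/side4.png

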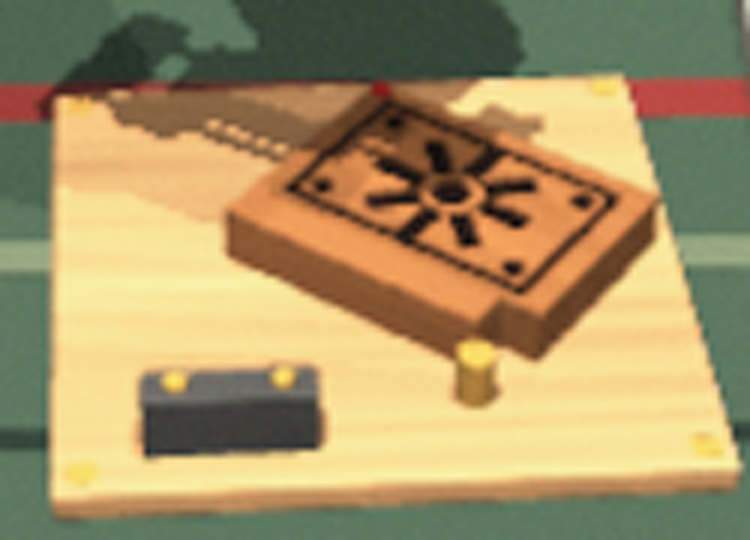

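View pics/top4.png

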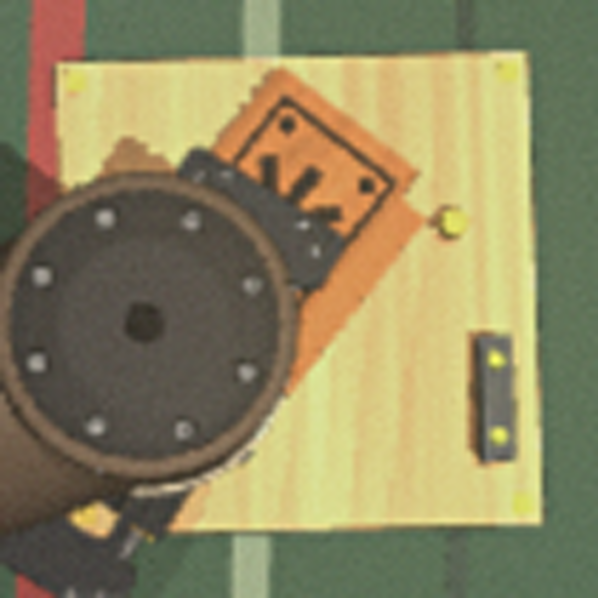

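Run:
```python
from h import *
blk("side",[(658,202),(540,307),(470,308),(228,214),(376,86)],BO)
blk("side",[(658,202),(540,307),(228,214),(376,86)],[BO[i] for i in(0,1,3,4)])
blk("top",[(282,68),(420,176),(426,222)],BO[:3])
```

```text
side yaw 53.6 askew 0.680 seat [ 628.3 -127.9] peg in block [-21.2  -0.8] res [5.  4.1 7.5 3.4 3.7]
side yaw 53.8 askew 0.677 seat [ 628.9 -129.7] peg in block [-20.2   0.8] res [3.5 5.8 1.7 1.8]
top yaw 53.0 askew 0.691 seat [ 626.  -127.1] peg in block [-19.3  -1.8] res [0.1 0.2 0.2]
```

>>> step_arm(targets=[[[0, 0, 0], [0, 0, 6.2], -0.1], [[-0.026, 0.02, 0], [0, 0, 0], -0.1], [[-0.026, 0.02, 0], [0, 0, 0], -0.1], [[-0.026, 0.02, 0], [0, 0, 0], -0.1], [[-0.026, 0.02, 0], [0, 0, 0], -0.1], [[0, 0, 0], [0, 0, 0], -0.1], [[0, 0, 0], [0, 0, 0], -0.1], [[0, 0, 0], [0, 0, 0], -0.1]])

```text
t: 8.45
eef_pos: [0.6569, 0.0013, 0.0981]
ee_rot: [-3.141, -0.001, 2.508]
force: [-0.5, 0.0, -0.5]
width: 0.0393
```

```bash
python3 go.py 657 1.5 18.3 143.3
```

```text
t 8.45 pos [656.9   1.3  98.1] rot [-1.7997e+02 -4.0000e-02  1.4370e+02] F [-0.49  0.02 -0.47] w 39.3 q6 -0.93
tool delta mm x -0.0 y 0.2 z 79.8
tool z turn deg 0.39981312739428176
```

>>> step_arm(targets=[[[0, 0, 0.02], [0, 0, 0.4], -0.1], [[0, 0, 0.02], [0, 0, 0], -0.1], [[0, 0, 0.02], [0, 0, 0], -0.1], [[0, 0, 0.01], [0, 0, 0], -0.1], [[0, 0, 0.006], [0, 0, 0], -0.1], [[0, 0, 0.004], [0, 0, 0], -0.1], [[0, 0, 0], [0, 0, 0], -0.1], [[0, 0, 0], [0, 0, 0], -0.1]])

```text
t: 9.25
eef_pos: [0.6585, 0.0012, 0.0191]
ee_rot: [3.141, 0.001, 2.499]
force: [-0.1, 0.7, -0.1]
width: 0.0394
```

>>> step_arm(targets=[[[0, -0.004, 0], [0, 0, 0], -0.1], [[0, -0.004, 0], [0, 0, 0], -0.1], [[0, -0.002, 0], [0, 0, 0], -0.1], [[0, -0.002, 0], [0, 0, 0], -0.1], [[0, -0.001, 0], [0, 0, 0], -0.1], [[0, -0.001, 0], [0, 0, 0], -0.1], [[0, -0.001, 0], [0, 0, 0], -0.1], [[0, -0.001, 0], [0, 0, 0], -0.1]])

```text
t: 10.05
eef_pos: [0.6484, -0.0117, 0.0183]
ee_rot: [-3.142, -0.0, 2.499]
force: [-0.4, 0.5, -0.2]
width: 0.0394
```

>>> step_arm(targets=[[[0, -0.001, 0], [0, 0, 0], -0.1], [[0, -0.001, 0], [0, 0, 0], -0.1], [[0, -0.001, 0], [0, 0, 0], -0.1], [[0, -0.001, 0], [0, 0, 0], -0.1], [[0, -0.001, 0], [0, 0, 0], -0.1], [[0, -0.001, 0], [0, 0, 0], -0.1], [[0, -0.001, 0], [0, 0, 0], -0.1], [[0, -0.001, 0], [0, 0, 0], -0.1]])

```text
t: 10.85
eef_pos: [0.6436, -0.0182, 0.0183]
ee_rot: [3.141, 0.0, 2.499]
force: [0.0, 0.5, -1.1]
width: 0.0396
```

```bash
python3 go.py 657 1.5 18.3 143.3;python3 snap.py side 5;python3 snap.py top 5
```

```text
t 10.85 pos [643.6 -18.2  18.3] rot [179.99   0.   143.17] F [ 0.04  0.52 -1.09] w 39.6 q6 -0.92
tool delta mm x 1.1 y 23.7 z 0.0
tool z turn deg -0.12632647592414514
```

View pics/side5.png

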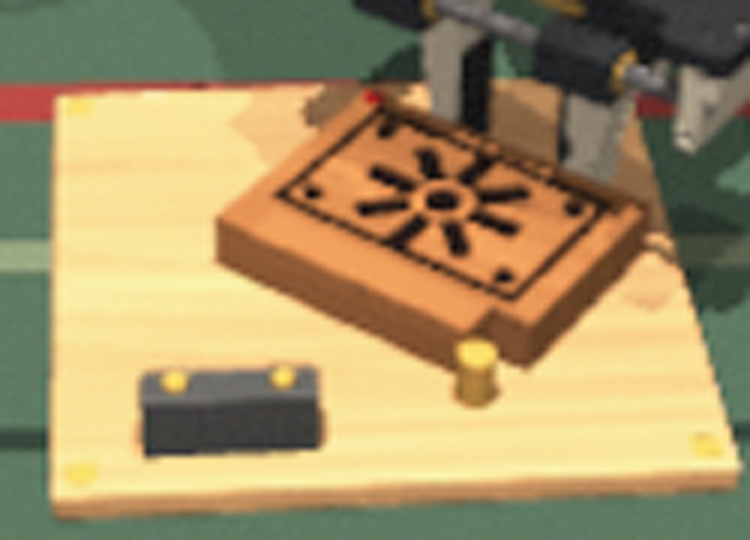

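View pics/top5.png

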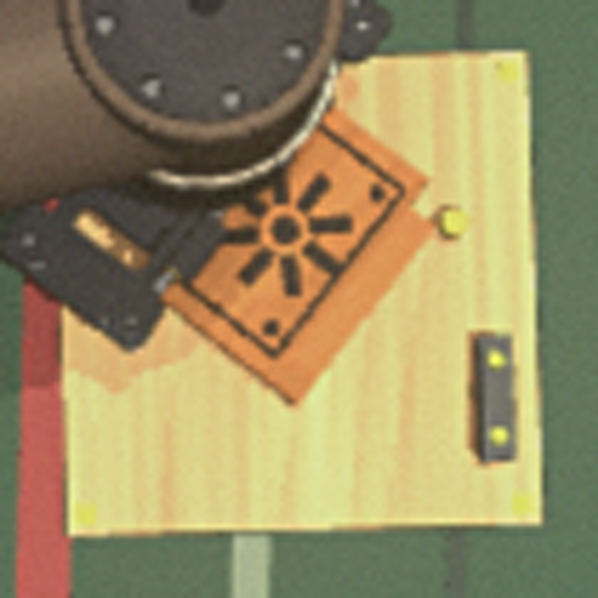

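>>> step_arm(targets=[[[0, -0.001, 0], [0, 0, 0], -0.1], [[0, -0.001, 0], [0, 0, 0], -0.1], [[0, -0.001, 0], [0, 0, 0], -0.1], [[0, -0.001, 0], [0, 0, 0], -0.1], [[0, -0.001, 0], [0, 0, 0], -0.1], [[0, -0.001, 0], [0, 0, 0], -0.1], [[0, -0.001, 0], [0, 0, 0], -0.1], [[0, -0.001, 0], [0, 0, 0], -0.1]])

```text
t: 11.75
eef_pos: [0.6388, -0.0246, 0.0183]
ee_rot: [3.142, 0.0, 2.499]
force: [0.3, 0.8, -0.4]
width: 0.0394
```

```bash
python3 go.py;python3 snap.py side 6;python3 snap.py top 6; python3 go.py
```

```text
t 11.75 pos [638.8 -24.6  18.3] rot [180.     0.   143.18] F [ 0.33  0.75 -0.36] w 39.4 q6 -0.91
t 11.85 pos [638.7 -24.7  18.3] rot [-179.99   -0.    143.17] F [ 1.06 -0.16 -0.37] w 39.7 q6 -0.91
```

View pics/side6.png

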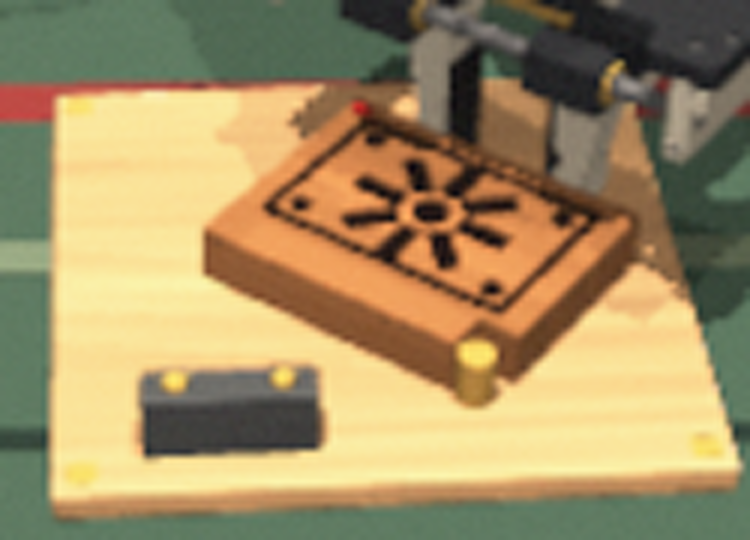

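View pics/top6.png

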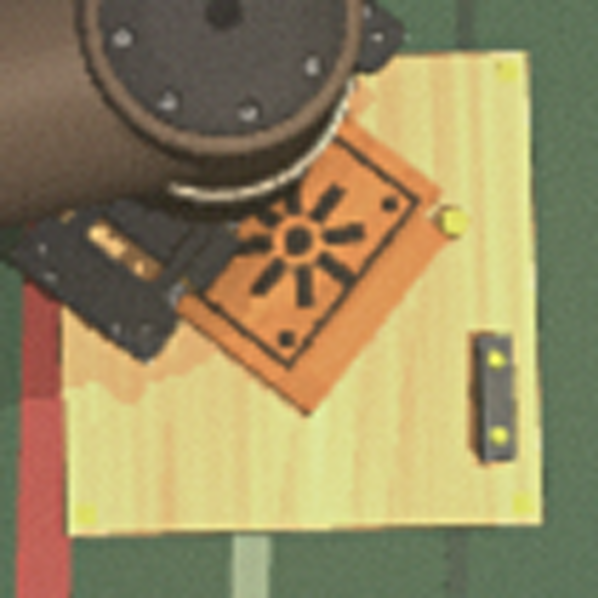

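Run:
```python
from h import *
blk("side",[(636,222),(515,325),(205,231),(357,104)],[BO[i] for i in(0,1,3,4)])
blk("top",[(441,192),(308,413)],[BO[1],BO[3]])
```

```text
side yaw 53.3 askew 0.686 seat [ 619.5 -140.5] peg in block [-5.9 -0.5] res [4.1 7.3 2.2 3.2]
top yaw 52.7 askew 0.697 seat [ 619.1 -137.5] peg in block [-6.8 -1.1] res [0.8 0.8]
```

>>> step_arm(targets=[[[0, -0.001, 0], [0, 0, 0], -0.1], [[0, -0.001, 0], [0, 0, 0], -0.1], [[0, -0.001, 0], [0, 0, 0], -0.1], [[0, -0.0005, 0], [0, 0, 0], -0.1], [[0, -0.0005, 0], [0, 0, 0], -0.1], [[0, -0.0005, 0], [0, 0, 0], -0.1], [[0, -0.0005, 0], [0, 0, 0], -0.1], [[0, 0, 0], [0, 0, 0], -0.1]])

```text
t: 12.65
eef_pos: [0.6358, -0.0285, 0.0184]
ee_rot: [3.142, 0.0, 2.499]
force: [0.8, 0.6, -0.2]
width: 0.0397
```

```bash
python3 go.py;python3 snap.py side 7; python3 go.py
```

```text
t 12.65 pos [635.8 -28.5  18.4] rot [180.     0.   143.18] F [ 0.83  0.56 -0.16] w 39.7 q6 -0.9
t 12.7 pos [635.8 -28.6  18.3] rot [-180.      0.    143.17] F [ 1.02  0.5  -0.1 ] w 39.0 q6 -0.9
```

View pics/side7.png

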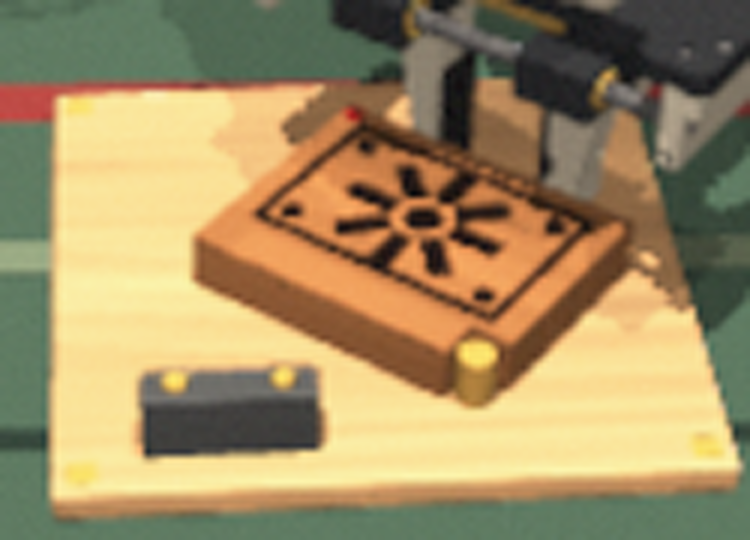

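>>> step_arm(targets=[[[0, -0.0005, 0], [0, 0, 0], -0.1], [[0, -0.0005, 0], [0, 0, 0], -0.1], [[0, -0.0005, 0], [0, 0, 0], -0.1], [[0, -0.0005, 0], [0, 0, 0], -0.1], [[0, -0.0005, 0], [0, 0, 0], -0.1], [[0, -0.0005, 0], [0, 0, 0], -0.1], [[0, 0, 0], [0, 0, 0], -0.1], [[0, 0, 0], [0, 0, 0], -0.1]])

```text
t: 13.5
eef_pos: [0.6348, -0.03, 0.0185]
ee_rot: [3.14, 0.001, 2.499]
force: [2.4, 6.4, -1.1]
width: 0.0396
```

```bash
python3 go.py;python3 snap.py top 8;python3 snap.py side 8; python3 go.py
```

```text
t 13.5 pos [634.8 -30.   18.5] rot [1.799e+02 4.000e-02 1.432e+02] F [ 2.43  6.42 -1.08] w 39.6 q6 -0.9
t 13.6 pos [634.8 -30.   18.5] rot [1.799e+02 4.000e-02 1.432e+02] F [ 2.48  7.07 -1.41] w 39.4 q6 -0.9
```

View pics/side8.png

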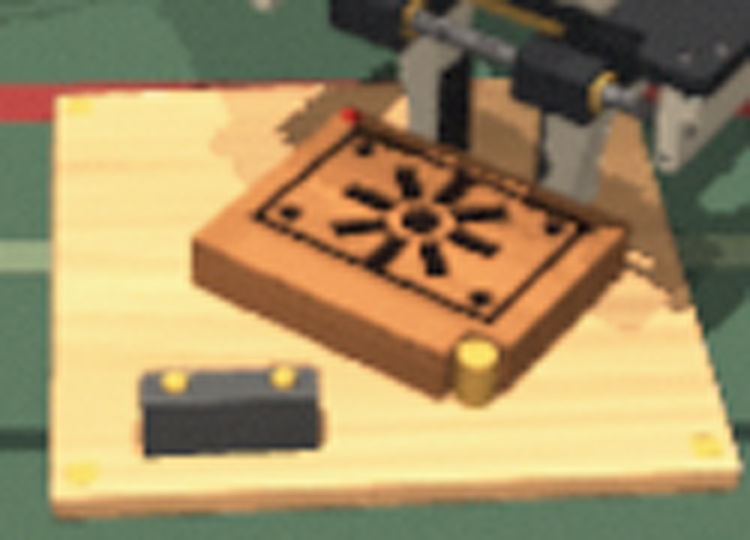

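View pics/top8.png

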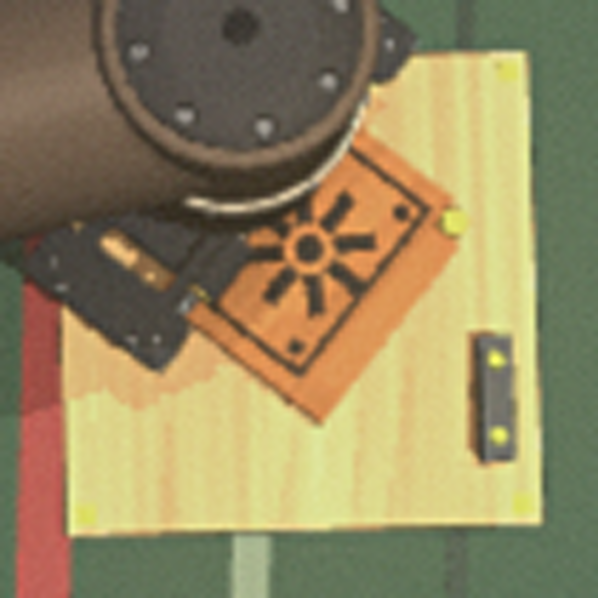

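>>> step_arm(targets=[[[0, 0.005, 0], [0, 0, 0], -0.1], [[0, 0.008, 0], [0, 0, 0], -0.4], [[0.01, 0, 0], [0, 0, -2], -0.8], [[0.01, 0, 0], [0, 0, 0], -1], [[0.01, 0, 0], [0, 0, 0], -1], [[0.009, 0, 0], [0, 0, 0], -1], [[0, 0, 0], [0, 0, 0], -1], [[0, 0, 0], [0, 0, 0], -1]])

```text
t: 14.4
eef_pos: [0.61, 0.0023, 0.0187]
ee_rot: [3.141, 0.0, 2.534]
force: [-0.8, 1.4, -0.0]
width: 0.0001
```

```bash
cat > rel.py <<'E'
# TCP in frame of peg, axes of block at given yaw (deg)
import sys,numpy as np
from station import arm
s=arm.get_state();y=np.degrees(s["ee_rot"][2]);b=np.radians(float(sys.argv[1]))
d=np.array(s["eef_pos"][:2])*1000-[616,-144.2];R=np.array([[np.cos(b),np.sin(b)],[-np.sin(b),np.cos(b)]])
F=R@np.array(s["force"][:2])
print("t %.2f z %.1f toolyaw %.1f (block if aligned %.1f) rel"%(s["t"],s["eef_pos"][2]*1000,y,(y-90)%360),np.round(R@d,1),"F blockaxes",np.round(F,1),"w",round(s["width"]*1000,1))
E
python3 rel.py 53.2; python3 snap.py side 9;python3 snap.py top 9
```

```text
t 14.40 z 18.7 toolyaw 145.2 (block if aligned 55.2) rel [113.7  92.5] F blockaxes [0.6 1.5] w 0.1
```

View pics/side9.png

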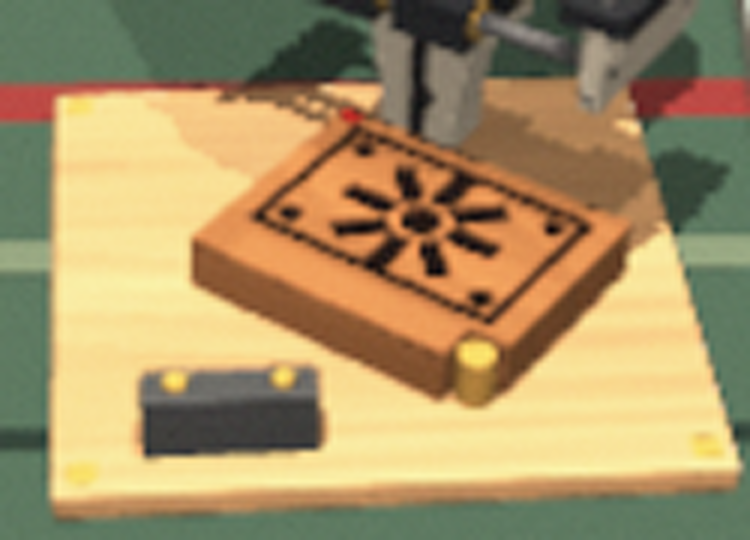

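View pics/top9.png

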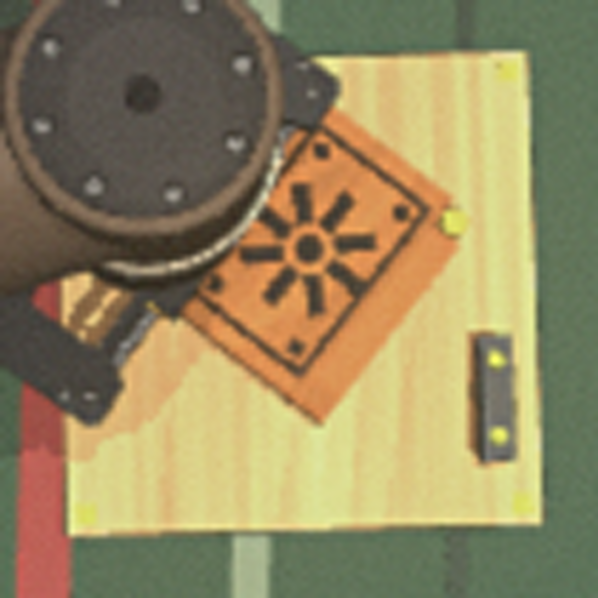

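>>> step_arm(targets=[[[0, -0.004, 0], [0, 0, 0], -1], [[0, -0.004, 0], [0, 0, 0], -1], [[0, -0.002, 0], [0, 0, 0], -1], [[0, -0.001, 0], [0, 0, 0], -1], [[0.001, -0.001, 0], [0, 0, -0.5], -1], [[0.001, -0.001, 0], [0, 0, -0.5], -1], [[0.001, -0.001, 0], [0, 0, -0.5], -1], [[0.001, -0.001, 0], [0, 0, -0.5], -1]])

```text
t: 15.3
eef_pos: [0.5981, -0.0078, 0.0183]
ee_rot: [3.141, -0.0, 2.57]
force: [-0.4, 3.3, -1.8]
width: 0.0004
```

```bash
python3 rel.py 54
```

```text
t 15.30 z 18.3 toolyaw 147.2 (block if aligned 57.2) rel [99.8 94.7] F blockaxes [2.4 2.3] w 0.4
```

>>> step_arm(targets=[[[0.0018, -0.0016, 0], [0, 0, -1], -1], [[0.0018, -0.0016, 0], [0, 0, -1], -1], [[0.0018, -0.0016, 0], [0, 0, -1], -1], [[0.0018, -0.0016, 0], [0, 0, -1], -1], [[0.0018, -0.0016, 0], [0, 0, -1], -1], [[0.0018, -0.0016, 0], [0, 0, -1], -1], [[0.0018, -0.0016, 0], [0, 0, -1], -1], [[0.0018, -0.0016, 0], [0, 0, -1], -1]])

```text
t: 16.1
eef_pos: [0.5791, -0.0121, 0.0183]
ee_rot: [3.142, -0.0, 2.71]
force: [-1.6, 4.9, -0.6]
width: 0.0001
```

```bash
python3 rel.py 63;python3 snap.py side 10;python3 snap.py top 10
```

```text
t 16.10 z 18.3 toolyaw 155.3 (block if aligned 65.3) rel [100.9  92.8] F blockaxes [3.6 3.7] w 0.1
```

View pics/side10.png

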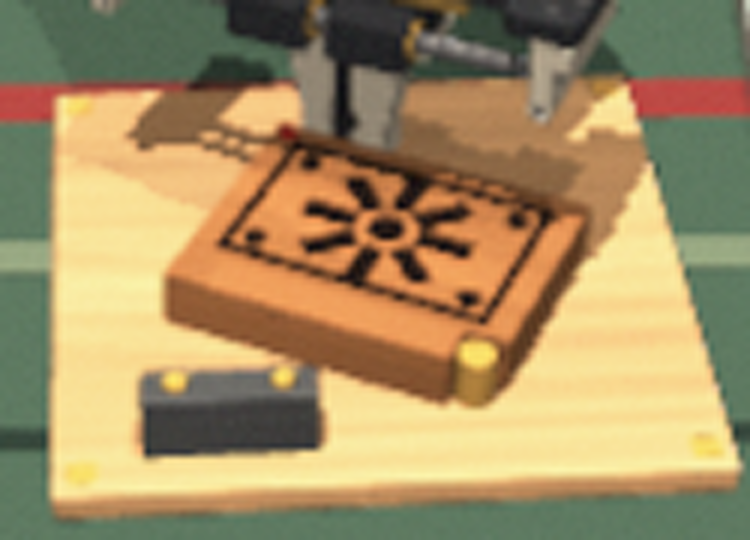

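View pics/top10.png

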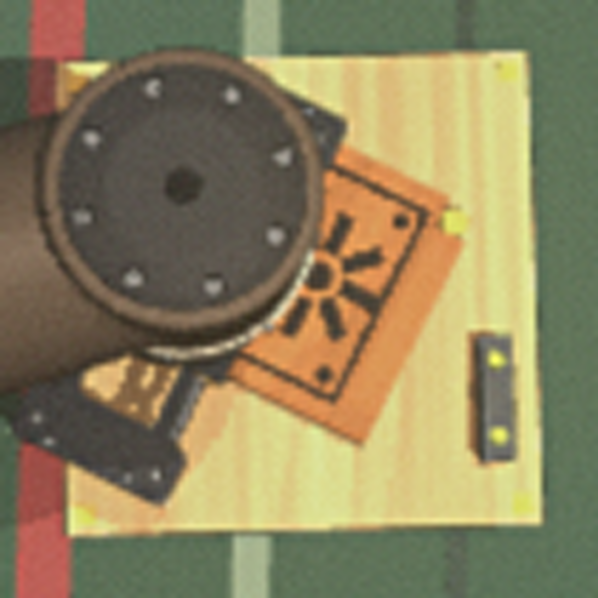

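>>> step_arm(targets=[[[0.0018, -0.0016, 0], [0, 0, -1], -1], [[0.0018, -0.0016, 0], [0, 0, -1], -1], [[0.0018, -0.0016, 0], [0, 0, -1], -1], [[0.0018, -0.0016, 0], [0, 0, -1], -1], [[0.0018, -0.0016, 0], [0, 0, -1], -1], [[0.0018, -0.0016, 0], [0, 0, -1], -1], [[0.0018, -0.0016, 0], [0, 0, -1], -1], [[0.0018, -0.0016, 0], [0, 0, -1], -1]])

```text
t: 17.0
eef_pos: [0.5613, -0.0187, 0.0184]
ee_rot: [3.141, 0.0, 2.849]
force: [-1.8, 5.0, 2.5]
width: 0.0002
```

```bash
python3 rel.py 72;python3 snap.py side 11;python3 snap.py top 11
```

```text
t 17.00 z 18.4 toolyaw 163.3 (block if aligned 73.3) rel [102.5  90.8] F blockaxes [4.2 3.3] w 0.2
```

View pics/side11.png

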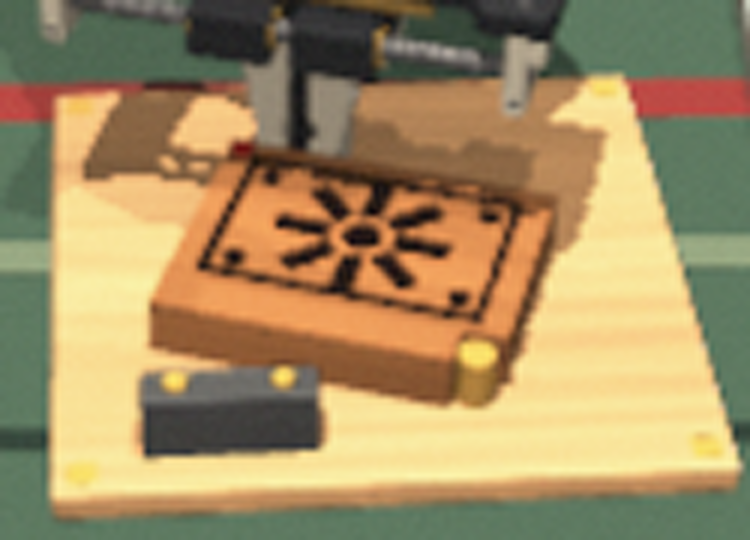

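View pics/top11.png

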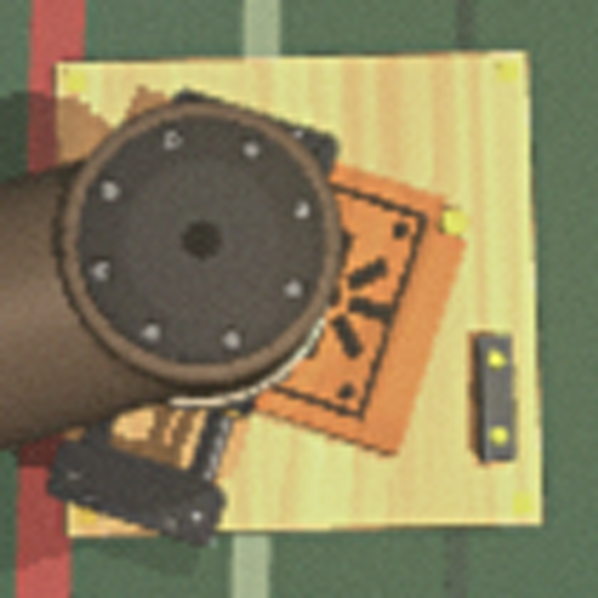

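>>> step_arm(targets=[[[0.0018, -0.0016, 0], [0, 0, -1], -1], [[0.0018, -0.0016, 0], [0, 0, -1], -1], [[0.0018, -0.0016, 0], [0, 0, -1], -1], [[0.0018, -0.0016, 0], [0, 0, -1], -1], [[0.0018, -0.0016, 0], [0, 0, -1], -1], [[0.0018, -0.0016, 0], [0, 0, -1], -1], [[0.0018, -0.0016, 0], [0, 0, -1], -1], [[0.0018, -0.0016, 0], [0, 0, -1], -1]])

```text
t: 17.9
eef_pos: [0.5442, -0.0277, 0.0184]
ee_rot: [3.141, -0.0, 2.989]
force: [-0.7, 7.3, 2.1]
width: 0.0001
```

```bash
python3 rel.py 80;python3 snap.py side 12;python3 snap.py top 12
```

```text
t 17.90 z 18.4 toolyaw 171.2 (block if aligned 81.2) rel [102.2  91. ] F blockaxes [7. 2.] w 0.1
```

View pics/side12.png

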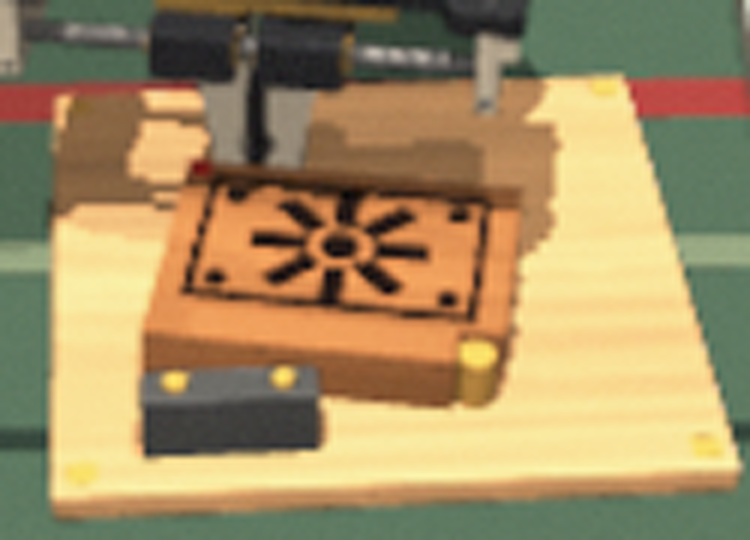

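View pics/top12.png

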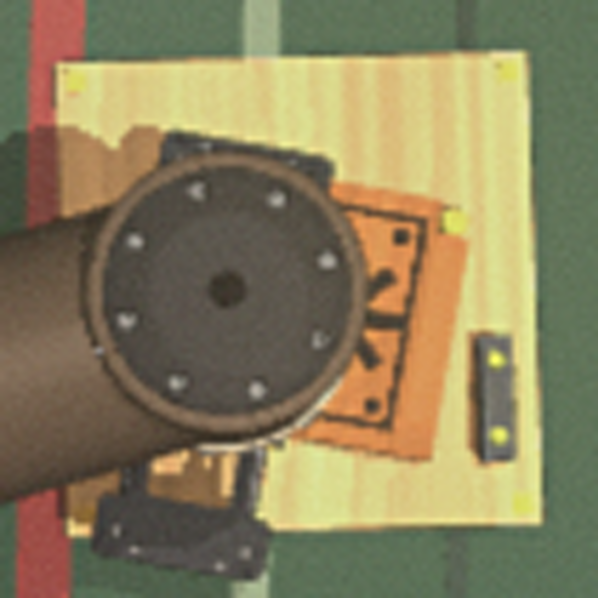

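>>> step_arm(targets=[[[0.0016, -0.0014, 0], [0, 0, -0.9], -1], [[0.0016, -0.0014, 0], [0, 0, -0.9], -1], [[0.0016, -0.0014, 0], [0, 0, -0.9], -1], [[0.0016, -0.0014, 0], [0, 0, -0.9], -1], [[0.0016, -0.0014, 0], [0, 0, -0.9], -1], [[0.0016, -0.0014, 0], [0, 0, -0.9], -1], [[0.0016, -0.0014, 0], [0, 0, -0.9], -1], [[0.0016, -0.0014, 0], [0, 0, -0.9], -1]])

```text
t: 18.8
eef_pos: [0.5301, -0.0376, 0.0184]
ee_rot: [3.141, -0.0, 3.114]
force: [-2.7, 6.6, 3.1]
width: 0.0007
```

```bash
python3 rel.py 88;python3 snap.py side 13;python3 snap.py top 13
```

```text
t 18.80 z 18.4 toolyaw 178.4 (block if aligned 88.4) rel [103.5  89.5] F blockaxes [6.5 2.9] w 0.7
```

View pics/side13.png

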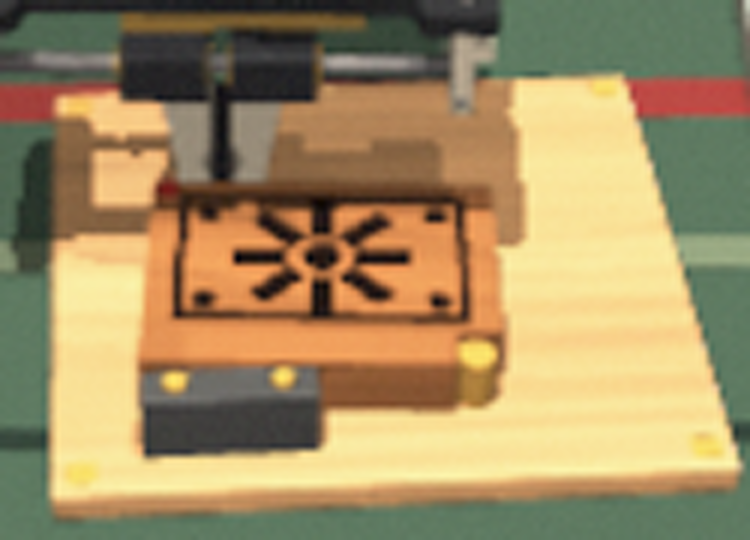

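View pics/top13.png

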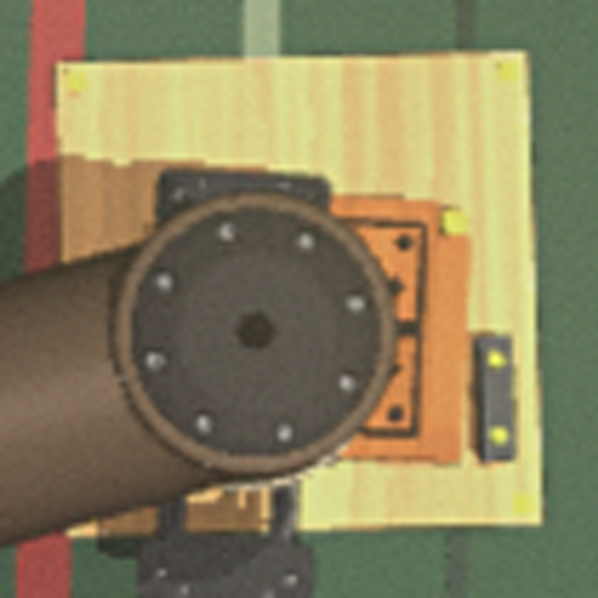

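>>> step_arm(targets=[[[0.0008, -0.0008, 0], [0, 0, -0.5], -1], [[0.0008, -0.0008, 0], [0, 0, -0.5], -1], [[0.0008, -0.0008, 0], [0, 0, -0.5], -1], [[0.0008, -0.0007, 0], [0, 0, -0.5], -1], [[0.0008, -0.0007, 0], [0, 0, -0.5], -1], [[0.0008, -0.0007, 0], [0, 0, -0.5], -1], [[0, 0, 0], [0, 0, 0], -1], [[0, 0, 0], [0, 0, 0], -1]])

```text
t: 19.7
eef_pos: [0.5248, -0.0419, 0.0184]
ee_rot: [3.141, -0.001, -3.118]
force: [-4.3, 9.2, 5.7]
width: 0.0005
```

```bash
python3 rel.py 92;python3 snap.py top 14; python3 rel.py 92
```

```text
t 19.70 z 18.4 toolyaw -178.6 (block if aligned 91.4) rel [105.4  87.6] F blockaxes [9.4 4. ] w 0.5
t 19.75 z 18.4 toolyaw -178.6 (block if aligned 91.4) rel [105.4  87.5] F blockaxes [8.9 3.6] w 0.1
```

View pics/top14.png

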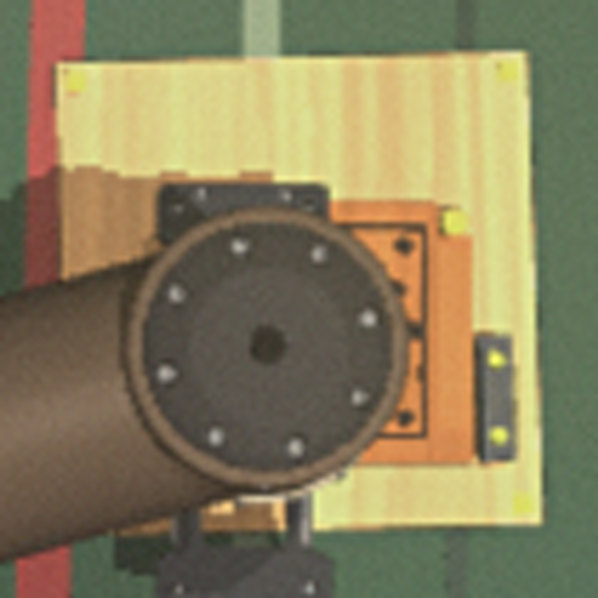

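>>> step_arm(targets=[[[0.0005, -0.0005, 0], [0, 0, -0.3], -1], [[0.0005, -0.0005, 0], [0, 0, -0.3], -1], [[0, 0, 0], [0, 0, 0], -1], [[0, 0, 0], [0, 0, 0], -1], [[0, 0, 0], [0, 0, 0], -1], [[0, 0, 0], [0, 0, 0], -1], [[0, 0, 0], [0, 0, 0], -1], [[0, 0, 0], [0, 0, 0], -1]])

```text
t: 20.55
eef_pos: [0.5238, -0.0429, 0.0184]
ee_rot: [3.141, -0.001, -3.107]
force: [-4.8, 9.0, 5.5]
width: 0.0007
```

```bash
python3 rel.py 92;python3 go.py; python3 snap.py side 15
```

```text
t 20.55 z 18.4 toolyaw -178.0 (block if aligned 92.0) rel [104.4  88.6] F blockaxes [9.2 4.5] w 0.7
t 20.55 pos [523.8 -42.9  18.4] rot [ 1.7997e+02 -7.0000e-02 -1.7802e+02] F [-4.77  9.01  5.47] w 0.7 q6 -0.26
```

View pics/side15.png

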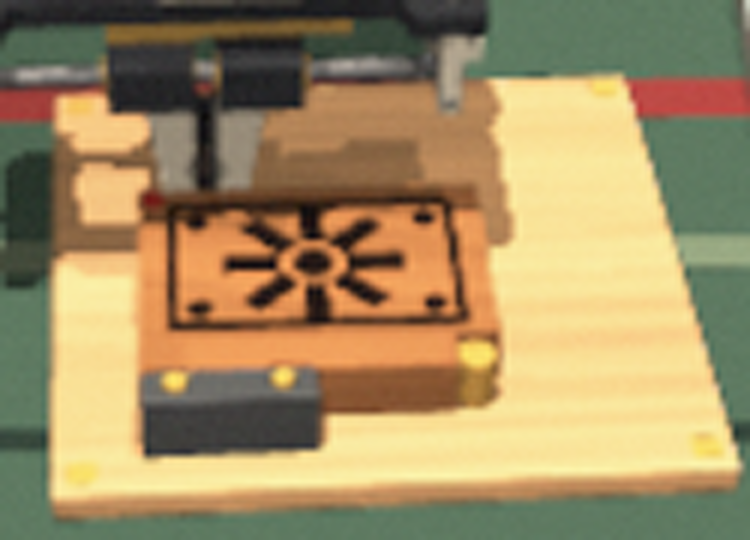

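>>> step_arm(targets=[[[0.0005, -0.0005, 0], [0, 0, -0.3], -1], [[0.0005, -0.0005, 0], [0, 0, -0.3], -1], [[0, 0, 0], [0, 0, 0], -1], [[0, 0, 0], [0, 0, 0], -1], [[0, 0, 0], [0, 0, 0], -1], [[0, 0, 0], [0, 0, 0], -1], [[0, 0, 0], [0, 0, 0], -1], [[0, 0, 0], [0, 0, 0], -1]])

```text
t: 21.4
eef_pos: [0.5228, -0.044, 0.0184]
ee_rot: [3.141, -0.001, -3.097]
force: [-4.6, 9.0, 5.4]
width: 0.0003
```

```bash
python3 rel.py 92;python3 go.py; python3 snap.py top 16
```

```text
t 21.40 z 18.4 toolyaw -177.4 (block if aligned 92.6) rel [103.4  89.6] F blockaxes [9.2 4.3] w 0.3
t 21.4 pos [522.8 -44.   18.4] rot [ 1.7997e+02 -8.0000e-02 -1.7742e+02] F [-4.62  9.02  5.38] w 0.3 q6 -0.24
```

View pics/top16.png

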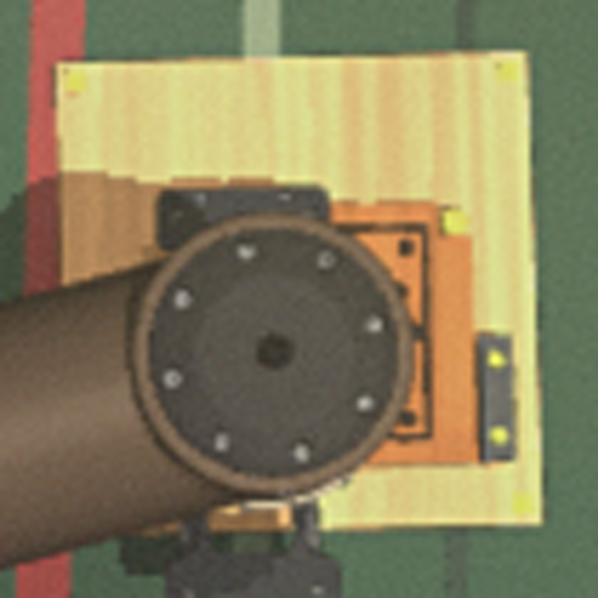

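>>> step_arm(targets=[[[0.0003, -0.0005, 0], [0, 0, 0], -1], [[0.0002, -0.0005, 0], [0, 0, 0], -1], [[0, 0, 0], [0, 0, 0], -1], [[0, 0, 0], [0, 0, 0], -1], [[0, 0, 0], [0, 0, 0], -1], [[0, 0, 0], [0, 0, 0], -1], [[0, 0, 0], [0, 0, 0], -1], [[0, 0, 0], [0, 0, 0], -1]])

```text
t: 22.25
eef_pos: [0.5223, -0.045, 0.0184]
ee_rot: [3.141, -0.001, -3.097]
force: [-5.0, 9.5, 5.3]
width: 0.0001
```

```bash
python3 rel.py 92.6;python3 go.py
```

```text
t 22.25 z 18.4 toolyaw -177.4 (block if aligned 92.6) rel [103.4  89.1] F blockaxes [9.7 4.6] w 0.1
t 22.25 pos [522.3 -45.   18.4] rot [ 1.7997e+02 -8.0000e-02 -1.7742e+02] F [-5.04  9.51  5.32] w 0.1 q6 -0.24
```

>>> step_arm(targets=[[[0.0002, -0.0004, 0], [0, 0, 0], -1], [[0.0002, -0.0004, 0], [0, 0, 0], -1], [[0, 0, 0], [0, 0, 0], -1], [[0, 0, 0], [0, 0, 0], -1], [[0, 0, 0], [0, 0, 0], -1], [[0, 0, 0], [0, 0, 0], -1], [[0, 0, 0], [0, 0, 0], -1], [[0, 0, 0], [0, 0, 0], -1]])

```text
t: 23.05
eef_pos: [0.522, -0.0458, 0.0184]
ee_rot: [3.141, -0.001, -3.096]
force: [-4.3, 10.0, 5.5]
width: 0.0007
```

```bash
python3 rel.py 92.6;python3 go.py;python3 snap.py side 17
```

```text
t 23.05 z 18.4 toolyaw -177.4 (block if aligned 92.6) rel [102.5  89.4] F blockaxes [10.1  3.8] w 0.7
t 23.05 pos [522.  -45.8  18.4] rot [ 1.7998e+02 -8.0000e-02 -1.7741e+02] F [-4.3   9.96  5.5 ] w 0.7 q6 -0.24
```

View pics/side17.png

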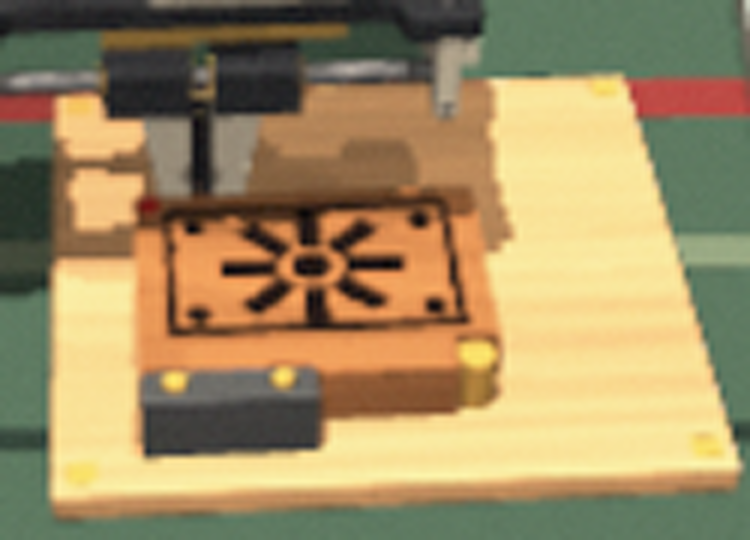

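>>> step_arm(targets=[[[0.0002, -0.0004, 0], [0, 0, -0.1], -1], [[0.0002, -0.0004, 0], [0, 0, -0.1], -1], [[0, 0, 0], [0, 0, 0], -1], [[0, 0, 0], [0, 0, 0], -1], [[0, 0, 0], [0, 0, 0], -1], [[0, 0, 0], [0, 0, 0], -1], [[0, 0, 0], [0, 0, 0], -1], [[0, 0, 0], [0, 0, 0], -1]])

```text
t: 23.9
eef_pos: [0.522, -0.0459, 0.0184]
ee_rot: [3.14, -0.001, -3.093]
force: [-4.8, 14.8, 4.1]
width: 0.0005
```

```bash
python3 rel.py 92.6;python3 go.py
```

```text
t 23.90 z 18.4 toolyaw -177.2 (block if aligned 92.8) rel [102.4  89.5] F blockaxes [15.   4.1] w 0.5
t 23.9 pos [522.  -45.9  18.4] rot [ 1.7993e+02 -3.0000e-02 -1.7721e+02] F [-4.77 14.82  4.08] w 0.5 q6 -0.24
```

>>> step_arm(targets=[[[0.0004, 0, 0], [0, 0, 0], -1], [[0, 0, 0], [0, 0, 0], -1], [[0, 0, 0], [0, 0, 0], -1], [[0, 0, 0], [0, 0, 0], -1], [[0, 0, 0], [0, 0, 0], -1], [[0, 0, 0], [0, 0, 0], -1], [[0, 0, 0], [0, 0, 0], -1], [[0, 0, 0], [0, 0, 0], -1]])

```text
t: 24.7
eef_pos: [0.5219, -0.0459, 0.0184]
ee_rot: [3.14, -0.0, -3.093]
force: [-4.1, 14.2, 4.0]
width: 0.0002
```

```bash
python3 rel.py 92.6;python3 go.py; python3 -c "
from station import arm;s=arm.get_state();print(s['moment'])"
```

```text
t 24.70 z 18.4 toolyaw -177.2 (block if aligned 92.8) rel [102.4  89.6] F blockaxes [14.4  3.5] w 0.2
t 24.7 pos [521.9 -45.9  18.4] rot [ 179.93   -0.   -177.21] F [-4.14 14.19  4.  ] w 0.2 q6 -0.24
[ 5.03672635  1.29910577 -0.1225401 ]
```

>>> step_arm(targets=[[[0.0004, -0.0001, 0], [0, 0, 0], -1], [[0, 0, 0], [0, 0, 0], -1], [[0, 0, 0], [0, 0, 0], -1], [[0, 0, 0], [0, 0, 0], -1], [[0, 0, 0], [0, 0, 0], -1], [[0, 0, 0], [0, 0, 0], -1], [[0, 0, 0], [0, 0, 0], -1], [[0, 0, 0], [0, 0, 0], -1]])

```text
t: 25.5
eef_pos: [0.5219, -0.0459, 0.0184]
ee_rot: [3.14, 0.001, -3.093]
force: [-3.2, 14.0, 1.7]
width: 0.0005
```

```bash
python3 rel.py 92.6
```

```text
t 25.50 z 18.4 toolyaw -177.2 (block if aligned 92.8) rel [102.4  89.5] F blockaxes [14.1  2.6] w 0.5
```

>>> step_arm(targets=[[[0, 0.001, 0], [0, 0, 0], -1], [[0, 0.001, 0], [0, 0, 0], -1], [[0, 0.003, 0], [0, 0, 0], -1], [[0, 0.005, 0], [0, 0, 0], -1], [[0, 0, 0], [0, 0, 0], -1], [[0, 0, 0], [0, 0, 0], -1], [[0, 0, 0], [0, 0, 0], -1], [[0, 0, 0], [0, 0, 0], -1]])

```text
t: 26.3
eef_pos: [0.5213, -0.0373, 0.0183]
ee_rot: [-3.142, -0.0, -3.093]
force: [-0.2, 0.0, -0.2]
width: 0.0002
```

```bash
python3 rel.py 92.6; python3 go.py; python3 snap.py side 18; python3 go.py
```

```text
t 26.30 z 18.3 toolyaw -177.2 (block if aligned 92.8) rel [111.1  89.8] F blockaxes [0.  0.2] w 0.2
t 26.3 pos [521.3 -37.3  18.3] rot [-180.     -0.   -177.22] F [-0.25  0.   -0.16] w 0.2 q6 -0.26
t 26.35 pos [521.3 -37.3  18.3] rot [-180.     -0.   -177.23] F [ 0.02  0.84 -0.11] w 0.5 q6 -0.26
```

View pics/side18.png

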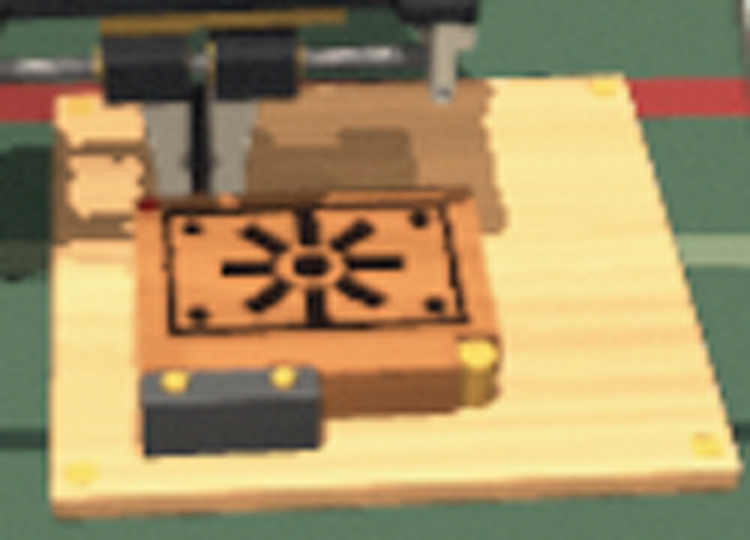

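>>> step_arm(targets=[[[0, 0.02, 0], [0, 0, 0], -1], [[0, 0.02, 0], [0, 0, 0], -1], [[0, 0.03, -0.02], [0, 0, 0], -1], [[0, 0.04, -0.03], [0, 0, 0], -1], [[0, 0.04, -0.03], [0, 0, 0], -1], [[0, 0.04, 0], [0, 0, 0], -1], [[0, 0, 0], [0, 0, 0], -1], [[0, 0, 0], [0, 0, 0], -1]])

```text
t: 27.15
eef_pos: [0.5118, 0.1534, 0.0983]
ee_rot: [3.141, -0.0, -3.091]
force: [-0.2, 0.0, 0.4]
width: 0.0007
```

```bash
python3 go.py; python3 snap.py top 19;python3 snap.py side 19
```

```text
t 27.15 pos [511.8 153.4  98.3] rot [ 1.7999e+02 -1.0000e-02 -1.7712e+02] F [-0.18  0.04  0.42] w 0.7 q6 -0.61
```

View pics/top19.png

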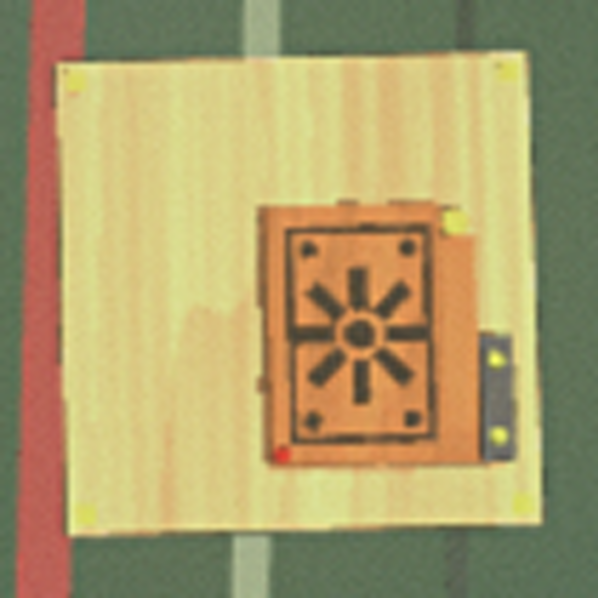

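View pics/side19.png

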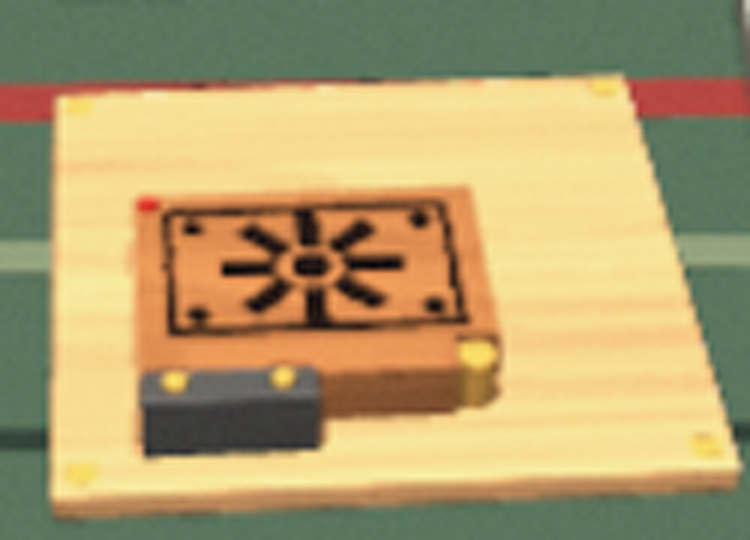

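Run:
```python
from h import *
blk("top",[(262,207),(271,465),(484,462)],[BO[0],BO[4],BO[3]])
blk("side",[(470,187),(136,202),(140,370)],[BO[0],BO[4],BO[3]])
# carving frame corner dots, long-axis angle
for cam,d in(("top",[[(307,249),(313,421)],[(407,247),(412,419)]]),("side",[[(420,219),(192,229)],[(435,305),(198,314)]])):
    f=T if cam=="top" else S
    for a,b in d:
        V=ray(cam,[f(*a),f(*b)],.034)[:,:2]; v=V[1]-V[0]; print(cam,"askew deg",92.6+90-np.degrees(np.arctan2(v[1],v[0]))%360)
for c in ("top","side"): 
    pass
```

```text
top yaw 92.9 askew -0.005 seat [ 616.5 -143.5] peg in block [-0.   0.7] res [0.6 0.9 1.1]
side yaw 92.1 askew 0.009 seat [ 616.6 -145.5] peg in block [-0.   0.2] res [1.4 3.6 4.3]
top askew deg -0.4042091785576929
top askew deg 0.08339781768100352
side askew deg -0.6446468676481629
side askew deg 0.0432017981868853
```

```bash
python3 go.py 512.8 -28 18.4 -177.2
```

```text
t 27.25 pos [511.7 151.9  97.9] rot [-1.7997e+02 -6.0000e-02 -1.7724e+02] F [-0.01  0.95  0.5 ] w 0.3 q6 -0.61
tool delta mm x 7.5 y -179.8 z 79.5
tool z turn deg -0.03742444894857044
```

>>> step_arm(targets=[[[0.007, -0.04, 0.02], [0, 0, 0], -1], [[0, -0.04, 0.02], [0, 0, 0], -1], [[0, -0.04, 0.02], [0, 0, 0], -1], [[0, -0.03, 0.015], [0, 0, 0], -1], [[0, -0.02, 0.005], [0, 0, 0], -1], [[0, -0.01, 0], [0, 0, 0], -1], [[0, 0, 0], [0, 0, 0], -1], [[0, 0, 0], [0, 0, 0], -1]])

```text
t: 28.05
eef_pos: [0.5141, -0.0277, 0.0186]
ee_rot: [3.141, 0.001, -3.094]
force: [0.6, -0.3, -0.3]
width: 0.0004
```

```bash
python3 rel.py 92.6; python3 go.py
```

```text
t 28.05 z 18.6 toolyaw -177.3 (block if aligned 92.7) rel [121.   96.5] F blockaxes [-0.3 -0.6] w 0.4
t 28.05 pos [514.1 -27.7  18.6] rot [ 1.7999e+02  4.0000e-02 -1.7728e+02] F [ 0.65 -0.29 -0.33] w 0.4 q6 -0.28
```

>>> step_arm(targets=[[[0, -0.006, 0], [0, 0, 0], -1], [[0, -0.005, 0], [0, 0, 0], -1], [[0, -0.004, 0], [0, 0, 0], -1], [[0, -0.001, 0], [0, 0, 0], -1], [[0, -0.001, 0], [0, 0, 0], -1], [[0, -0.0005, 0], [0, 0, 0], -1], [[0, -0.0005, 0], [0, 0, 0], -1], [[0, 0, 0], [0, 0, 0], -1]])

```text
t: 28.85
eef_pos: [0.5147, -0.0455, 0.0183]
ee_rot: [-3.142, -0.0, -3.093]
force: [-0.8, 0.3, 0.7]
width: 0.0004
```

```bash
python3 rel.py 92.6
```

```text
t 28.85 z 18.3 toolyaw -177.2 (block if aligned 92.8) rel [103.2  96.7] F blockaxes [0.3 0.8] w 0.4
```

>>> step_arm(targets=[[[0, -0.0004, 0], [0, 0, 0], -1], [[0, -0.0004, 0], [0, 0, 0], -1], [[0, -0.0003, 0], [0, 0, 0], -1], [[0, -0.0003, 0], [0, 0, 0], -1], [[0, -0.0002, 0], [0, 0, 0], -1], [[0, 0, 0], [0, 0, 0], -1], [[0, 0, 0], [0, 0, 0], -1], [[0, 0, 0], [0, 0, 0], -1]])

```text
t: 29.65
eef_pos: [0.5148, -0.0462, 0.0183]
ee_rot: [3.141, 0.0, -3.093]
force: [-2.7, 8.8, 1.7]
width: 0.0005
```

```bash
python3 rel.py 92.6
```

```text
t 29.65 z 18.3 toolyaw -177.2 (block if aligned 92.8) rel [102.5  96.7] F blockaxes [8.9 2.3] w 0.5
```

>>> step_arm(targets=[[[0, -0.0002, 0], [0, 0, 0], -1], [[0, -0.0002, 0], [0, 0, 0], -1], [[0, 0, 0], [0, 0, 0], -1], [[0, 0, 0], [0, 0, 0], -1], [[0, 0, 0], [0, 0, 0], -1], [[0, 0, 0], [0, 0, 0], -1], [[0, 0, 0], [0, 0, 0], -1], [[0, 0, 0], [0, 0, 0], -1]])

```text
t: 30.45
eef_pos: [0.5148, -0.0462, 0.0183]
ee_rot: [3.14, 0.0, -3.093]
force: [-3.6, 10.2, 1.9]
width: 0.0002
```

>>> step_arm(targets=[[[0, 0, 0], [0, 0, 0], -1], [[0, 0, 0], [0, 0, 0], -1], [[0, 0, 0], [0, 0, 0], -1], [[0, 0, 0], [0, 0, 0], -1], [[0, 0, 0], [0, 0, 0], -1], [[0, 0, 0], [0, 0, 0], -1], [[0, 0, 0], [0, 0, 0], -1], [[0, 0, 0], [0, 0, 0], -1]])

```text
t: 31.25
eef_pos: [0.5148, -0.0462, 0.0183]
ee_rot: [3.14, 0.0, -3.093]
force: [-3.9, 11.1, 1.1]
width: 0.0005
```

```bash
python3 rel.py 92.6
```

```text
t 31.25 z 18.3 toolyaw -177.2 (block if aligned 92.8) rel [102.5  96.6] F blockaxes [11.3  3.4] w 0.5
```

Held firmly at about 11 N. Now release and retract.

>>> step_arm(targets=[[[0, 0.001, 0], [0, 0, 0], -1], [[0, 0.001, 0], [0, 0, 0], -1], [[0, 0.003, 0], [0, 0, 0], -1], [[0, 0.015, 0], [0, 0, 0], -1], [[0, 0.03, 0], [0, 0, 0], -1], [[0, 0.03, -0.02], [0, 0, 0], -1], [[0, 0.04, -0.03], [0, 0, 0], -1], [[0, 0.04, -0.03], [0, 0, 0], -1]])

```text
t: 32.05
eef_pos: [0.5065, 0.1132, 0.099]
ee_rot: [-3.141, -0.001, -3.094]
force: [1.2, 1.0, -0.6]
width: 0.0004
```

>>> step_arm(targets=[[[0, 0.02, -0.02], [0, 0, 0], -1], [[0, 0, 0], [0, 0, 0], -1], [[0, 0, 0], [0, 0, 0], -1], [[0, 0, 0], [0, 0, 0], -1], [[0, 0, 0], [0, 0, 0], -1], [[0, 0, 0], [0, 0, 0], -1], [[0, 0, 0], [0, 0, 0], -1], [[0, 0, 0], [0, 0, 0], -1]])

```text
t: 32.85
eef_pos: [0.5061, 0.1319, 0.1181]
ee_rot: [-3.141, -0.0, -3.094]
force: [0.6, -0.3, 0.2]
width: 0.0002
```

```bash
python3 go.py; python3 snap.py top 20; python3 -c "
from station import viewer;import cv2
p,d=viewer.grab_frame('side');cv2.imwrite('pics/side20f.png',p[:,:,::-1])"
```

```text
t 32.85 pos [506.1 131.9 118.1] rot [-1.7998e+02 -3.0000e-02 -1.7725e+02] F [ 0.58 -0.31  0.21] w 0.2 q6 -0.58
```

View pics/top20.png

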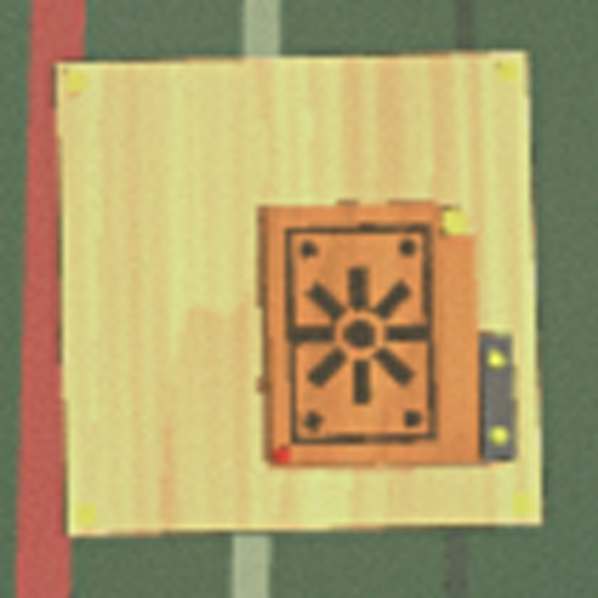

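View pics/side20f.png

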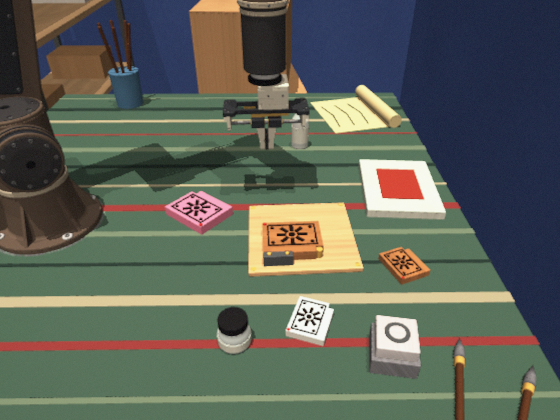

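The block is square, with the peg at (455,222) in its notch and its long edge against the stop bar. In the side view the bottle, ink jar and seal box are where they stood at the start.

```bash
python3 -c "
from station import ticket;print(ticket.job_done())"
```

```text
the job is handed in; nothing more can be done
None
```

The block is seated on the peg and flush with the stop bar. I handed the job in with the arm clear at about 33 s of the 72 s allowed.

**What I did:**
1. I pushed the block on two faces in turn, still about 0.69 rad askew, until the notch bore on the peg. The push read about 7 N there.
2. I turned it about the peg with the closed fingers near the red corner, following the arc until it met the stop.
3. I pressed it against the stop for over 2 s at about 14–15 N, let go, then pressed again at 9–11 N for about 1.6 s before releasing.

**Last checks:**
- **Seat and angle:** after the first press the notch measured within about 1 mm of the peg axis, and the block was square to about 0.01 rad. I did not re-measure after the second press, but the final top picture looks the same.
- **Bystanders:** the bottle, ink jar and seal box appear unmoved by eye in the final side picture; I did not measure them.
- **Free reading:** the force read about 0 N with the fingers clear, so the pushes above are not a sensor offset.

**What did not agree or went unmeasured:**
- Both presses were stronger than the suggested 8 N. The highest wrist reading was about 15 N along the push, or about 16 N in total, which is under the 20 N limit.
- The force on the stop itself was only worked out from the wrist readings, at about 4 N or more.
- The two cameras differed by up to about 4 mm in absolute position. I went by positions relative to the peg and by contact force instead.

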